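# Charge the milling jar and snap its lid on

### The job

Pour all six steel grinding balls from the beaker into the milling jar on the shaker and stand the empty beaker upright on the bench again. Then set the lid on the jar and press it straight down until its hooks snap over the edge and it sits fully home on the rim, and finish with the gripper still on the lid, pressing it down firmly with about 10 N: do not let go, and do not slam or crush it. Leave the tube rack, the reagent bottle and the pipette where they are.

Things in the scene. Friction and masses are not known exactly. Their poses are not given: they have to be found in the camera images.
- shaker: Low bench shaker that carries the jar and cannot be shifted. White housing 190 x 190 mm with an aluminium platform on top, 60 mm above the bench. Origin: centre of its underside on the bench; z up; controls face its -x.
- jar: Round off-white plastic milling jar, open at the top, held fast in an aluminium collar at the centre of the shaker's platform. Outside diameter 80, mouth 70 inside, wall 5, 75 mm tall; inner floor 8 mm above its origin. Origin: centre of its underside, 60 mm above the bench; z up. Four springy snap hooks stand around it (see hook0 and jar_mouth).
- jar_mouth (a point): Centre of the jar's mouth, level with its rim, 135 mm above the bench. z up. The four plastic hooks stand at 45, 135, 225 and 315 degrees in the jar's frame, each 13 mm wide, outside the wall and 46 mm from the axis; they reach 21 mm above the rim. Their noses point inwards, slope on top, and end in points 40.5 mm from the axis, 7 mm above the rim.
- hook0 (a joint): Bend of one of the four like snap hooks, outwards, in rad: 0 at rest and again when the lid has snapped home; about 0.06 while the lid's flange is passing the nose.
- lid: The jar's round off-white plastic lid, 70 to 120 g, right way up on the bench. From below: plug 18 mm deep (65 mm diameter, its lowest 6 mm tapering to 56) with a dark seal ring, for the jar's mouth; flange 86 diameter, 5 thick; on top a grip bar 56 long (lid's x), 24 wide (lid's y: close on this), 27 tall. 50 mm tall in all. Fits at any yaw. Origin: centre of its underside; z up.
- lid_seat (a point): Centre of the flange's underside, 18 mm above the lid's origin; meets jar_mouth when the lid is home. Pushed straight down, the flange meets the hooks about 12 mm above the rim and spreads them; the force rises to a peak of 12 to 22 N. About 2 mm above the rim the hooks jump in over the flange and the force drops away; it rises again as the flange bears on the rim.
- lid_grip (a point): On the lid's axis near the top of the grip bar, 45 mm above the lid's origin (22 mm above the flange's top, 5 mm below the bar's top).
- beaker: Straight-sided open beaker of pale plastic, 64 mm outside diameter, 59 inside, 80 mm tall, floor 5 mm thick, 65 to 110 g empty, standing on the bench with six steel balls in it (about 0.15 kg). Origin: centre of its underside; z up. It can be gripped across its sides. Round: its yaw does not matter.
- beaker_rim (a point): Centre of the beaker's mouth, level with its rim, 80 mm above the beaker's origin.
- ball1_center (a point): Centre of steel grinding ball 1 of six, all alike: 18 mm diameter, 24 g, in the beaker at the start.
- ball2_center (a point): Centre of steel grinding ball 2 of six, all alike: 18 mm diameter, 24 g, in the beaker at the start.
- ball3_center (a point): Centre of steel grinding ball 3 of six, all alike: 18 mm diameter, 24 g, in the beaker at the start.
- ball4_center (a point): Centre of steel grinding ball 4 of six, all alike: 18 mm diameter, 24 g, in the beaker at the start.
- ball5_center (a point): Centre of steel grinding ball 5 of six, all alike: 18 mm diameter, 24 g, in the beaker at the start.
- ball6_center (a point): Centre of steel grinding ball 6 of six, all alike: 18 mm diameter, 24 g, in the beaker at the start.
- tube_rack: Bystander: white foam block 90 x 150 x 28 mm with small clear tubes standing in it (43 mm tall in all). Origin: centre of its underside; z up.
- reagent: Bystander: amber reagent bottle, 68 mm diameter, 135 mm tall. Origin: centre of its underside; z up.
- pipette: Bystander: a pipette lying on the bench, about 280 mm long (along its x), 26 mm high. Origin: on the bench under its middle.
Not all that is in view belongs to the job. What is shaped like the beaker but pink, red or turquoise is not meant.

How it is judged (in metres and radians):
On the way, in this order (a step that is already met when the one before it is completed fails the run):
1. all six balls lie in the jar (horizontal distance between each of ball1_center, ball2_center, ball3_center, ball4_center, ball5_center, ball6_center and jar below 0.036 m and z of ball1_center in the frame of jar between 0.012 and 0.05 m and z of ball2_center in the frame of jar between 0.012 and 0.05 m and z of ball3_center in the frame of jar between 0.012 and 0.05 m and z of ball4_center in the frame of jar between 0.012 and 0.05 m and z of ball5_center in the frame of jar between 0.012 and 0.05 m and z of ball6_center in the frame of jar between 0.012 and 0.05 m), for 0.2 s.
2. the lid is snapped home on the jar (z of lid_seat in the frame of jar_mouth between -0.003 and 0.0015 m and horizontal distance between lid_seat and jar_mouth below 0.004 m and angle between lid's own z axis and vertical below 0.05 rad), for 0.2 s.
At the end, for the whole second after the job is handed in: All six balls are in the jar; lid level (0.05 rad), centred (4 mm), snapped under the hooks, flange down on the rim (0.8 mm); fingers on the lid and over 4 N between lid and jar; beaker upright (0.1 rad) on the bench, released, at rest. No bystander moved 25 mm; lid never over 60 N on the jar (all of step 1 and all of step 2 and z of lid_seat in the frame of jar_mouth below 0.0008 m and contact force between lid and jar above 4 N and contact force between the fingers and lid above 1 N and angle between beaker's own z axis and vertical below 0.1 rad and height (world z) of beaker below 0.006 m and linear speed of beaker below 0.02 m/s and contact force between the fingers and beaker below 0.1 N); the arm keeps its last pose, push and grip.
It fails at once if the tube rack is shifted by more than 25 mm (distance of tube_rack from where it was at the start of the episode above 0.025 m).
It fails at once if the reagent bottle is shifted by more than 25 mm (distance of reagent from where it was at the start of the episode above 0.025 m).
It fails at once if the pipette is shifted by more than 25 mm (distance of pipette from where it was at the start of the episode above 0.025 m).
It fails at once if the lid is pressed or knocked on the jar with more than 60 N (contact force between lid and jar above 60 N).
It also fails if it takes over 72 s, if anything falls off the work surface, if the arm or the gripper's body presses on something with over 40 N, if the wrist force passes 120 N, or if a joint passes its speed limit or range.

### The arm

A 6-joint arm with a two-finger parallel gripper is mounted at the origin on the work surface. World frame = base frame: x ahead of the robot, y to its left, z up, the work surface at z = 0. Lengths are in m, angles in degrees, forces in N, time in s.
With the tool pointing down it reaches from about 0.35 to 0.875 m from the base axis. Payload 4.2 kg.
Tool frame: the origin (TCP) lies between the finger pads; the fingertips stand 14 mm ahead of it and the grasp point (between the pads) lies 5 mm behind it; z points along the fingers, y is the line along which they close (so a half turn about z gives the same grasp; the last joint's range is limited). The gripper opens to 87 mm and grips with 3 to 60 N. Pads are 19 mm wide; open, the fingers measure 117 mm over their backs; the gripper's body (75 mm by 190 mm) begins 51 mm behind the grasp point.
Start: joints at [78.071, 22.042, 0.453, 0, -68.411, -14.817], TCP at [0.281, 0.558, 0.237] pointing down, gripper open.
Joint ranges: [-179.83, 179.83], [-69.29, 118.12], [-61.27, 80.66], [-181.25, 117.63], [-171.15, -9.14], [-177.46, 177.46]. Speed limits (degrees/s): [159.86, 159.86, 180, 180, 180, 180].

### API

Orientations are given as a 3x3 rotation matrix whose columns are the frame's x, y, z axes.
In Python, from station import * gives the robot as it stands. The module is installed in compiled form; this text tells all that it offers.
- The arm moves only by the tool play_rows, never from a script. Its argument "steps" is a list of rows, each an object of numbers: "ax", "ay", "az": the turn, a rotation vector about the tool's x, y, z in degrees; "dx", "dy", "dz": the shift along the tool's x, y, z in mm; "claw": the finger opening in mm, from 0 to 87. A call has 1 to 20 rows; each row shifts and turns the commanded pose from where the row before left it, along the tool's axes as they then stand; what a row does not reach is not made up. A row lasts 1/10 s, in which the tool goes at most 50 mm and 8.59 degrees, less where a joint would pass 70% of its speed; a pose out of reach is approached as far as the arm can. A call with a gripper value outside its range is refused whole. The fingers move at their own pace and stop on an object; the grip force is fixed at half the most. Time passes only in rows, so rows that do not move let the fingers close. It gives the time, the measured TCP pose, the force, the opening and the grip force at its end, in the units of the state.
- sense(): the state, without advancing time (a new reading comes with each control period).
- capture(name): name is "scene" or "top"; returns a dict with "frame" (384x512x3 uint8, blue, green, red), "range_z" (384x512 float32, m along the optical axis (not along the pixel's ray), 0 where there is no reading), "fx", "fy", "cx", "cy" (pixels), "xyz" and "rotation" of the camera in the world. Camera axes: x right, y down, z forward; pixel columns grow to the right and rows downward; lengths in m; the calibration is good to about 2 mm. A picture is of the moment at which its call begins.
- finish_job(): hands the job in; it is judged then, once.
The state is a dict: "time_s": time; "joints": joint angles; "joint_velocities": joint speeds; "effort": joint torques, N m; "tcp_pos": TCP position; "ee_rot": TCP orientation; "wrist_force": force on the tool from outside, world axes, zero at the start; "moment": the same for the moment, N m; "gripper_width": opening from 0.0 (shut) to 1.0 (fully open); "gripper_force": force on a finger pad.
Only numpy, scipy, OpenCV 4.12 (cv2) and the standard library are available. Lean on these libraries where they do the work, as an engineer would, in place of code of your own. Each camera call takes 0.05 s, during which the arm holds its last target. There are 200 camera calls.

## Working session

There is one attempt and no reset: what is moved stays moved. The work goes in short steps, Python scripts to look and compute and a tool call to move; the robot and the scene stay as the last step left them, time stands still between calls to the robot, and variables do not carry over. Pictures are saved under pics/ and viewed, at most 10 in all, crops included, and the job is handed in when it is done.

Besides the shell and the picture viewer there is one more tool, called after "Request:" as name(argument=value, ...), one argument or row to a line, values as JSON. play_rows: Moves the arm, as the interface text tells. Its arguments: {"type":"object","properties":{"steps":{"type":"array"}},"required":["steps"]}

```bash
mkdir -p pics
cat > h.py <<'E'
from station import *
import numpy as np, cv2
def pts(c):
    v,u=np.mgrid[0:384,0:512]; z=c["range_z"]
    p=np.stack([(u-c["cx"])/c["fx"]*z,(v-c["cy"])/c["fy"]*z,z],-1)
    return p@np.array(c["rotation"]).T+np.array(c["xyz"])
E
python3 - <<'E'
from h import *
s=sense(); print({k:np.round(v,3).tolist() for k,v in s.items()})
for n in("scene","top"):
    c=capture(n); np.savez(n+".npz",**c); cv2.imwrite(f"pics/{n}0.png",c["frame"])
    print(n,c["xyz"],np.round(c["rotation"],3).tolist(),c["fx"],(c["range_z"]>0).mean())
E
```

```text
{'time_s': 0.0, 'joints': [78.072, 22.091, 0.38, -0.028, -68.411, -14.816], 'joint_velocities': [-0.048, 0.013, -0.076, 0.139, 0.073, -0.033], 'effort': [-0.0, -39.067, 18.74, 4.22, 0.011, -0.0], 'tcp_pos': [0.281, 0.558, 0.235], 'ee_rot': [[0.893, -0.45, -0.001], [-0.45, -0.893, -0.002], [0.0, 0.002, -1.0]], 'wrist_force': [0.57, 0.642, -1.256], 'moment': [0.017, -0.002, -0.004], 'gripper_force': 0.0, 'gripper_width': 0.994}
scene [1.34527575 0.10655085 0.61481484] [[-0.025, 0.537, -0.843], [1.0, 0.009, -0.024], [-0.005, -0.844, -0.537]] 363.8059599869227 0.9959564208984375
top [0.35790634 0.06677063 0.96126966] [[0.121, -0.969, 0.216], [-0.993, -0.118, 0.028], [-0.002, -0.218, -0.976]] 356.13039411419874 0.9959004720052084
```

View pics/scene0.png

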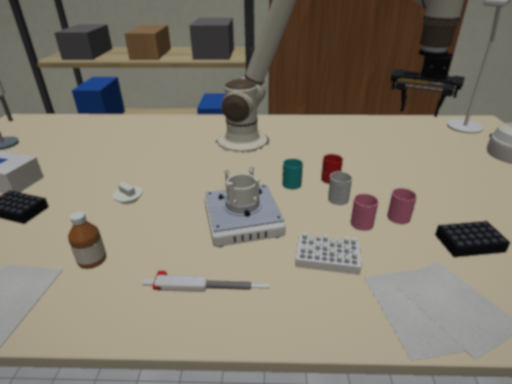

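View pics/top0.png

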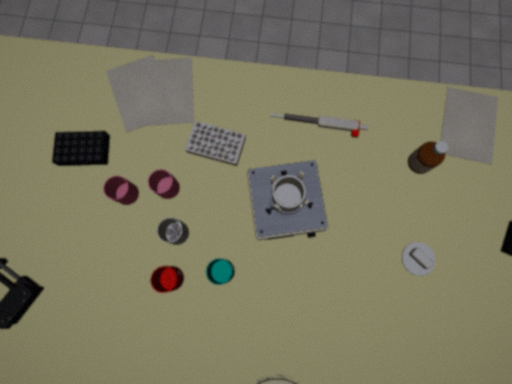

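The scene view shows the shaker with the jar at (242,190), the lid at (127,192) and the grey beaker at (340,188). The top view shows the jar at (289,195), the lid at (419,259) and the beaker at (172,232). A red and a turquoise cup stand near the beaker.

```bash
cat > m.py <<'E'
from h import *
def fit(P,z0,z1,lab):
    P=P[(P[:,2]>z0)&(P[:,2]<z1)]
    if len(P)<5: print(lab,len(P)); return
    (x,y),r=cv2.minEnclosingCircle(P[:,:2].astype(np.float32))
    A=np.c_[2*P[:,:2],np.ones(len(P))]; s=np.linalg.lstsq(A,(P[:,:2]**2).sum(1),rcond=None)[0]
    print(lab,len(P),"enc",np.round([x,y,r],4),"lsq",np.round([s[0],s[1],np.sqrt(s[2]+s[0]**2+s[1]**2)],4),"z",np.round(np.percentile(P[:,2],[5,50,95]),4))
def win(p,u,v,w): return p[v-w:v+w,u-w:u+w].reshape(-1,3)
if __name__=="__main__":
    T=pts(np.load("top.npz")); S=pts(np.load("scene.npz"))
    fit(win(T,172,232,17),.074,.09,"beaker rim T"); fit(win(S,340,188,18),.074,.09,"beaker rim S"); fit(win(S,340,188,18),.02,.07,"beaker side S")
    fit(win(T,289,195,25),.128,.139,"jar rim T"); fit(win(S,242,190,22),.128,.139,"jar rim S"); fit(win(S,242,190,22),.08,.125,"jar side S")
    fit(win(T,289,195,55),.055,.064,"platform T")
    fit(win(T,419,259,22),.015,.03,"lid flange T"); fit(win(S,127,192,20),.015,.03,"lid flange S")
    for n,P in(("T",win(T,419,259,22)),("S",win(S,127,192,20))):
        b=P[(P[:,2]>.042)&(P[:,2]<.06)]; print(n,"bar",len(b),cv2.minAreaRect((b[:,:2]*1000).astype(np.float32)),np.median(b[:,2]))
    # neighbours of beaker
    for l,u,v in(("red",167,279),("turq",221,271),("pink1",164,184),("pink2",121,190)): fit(win(T,u,v,20),.06,.1,l)
    c=np.load("top.npz")["frame"][205:310,130:260]; cv2.imwrite("pics/c.png",cv2.resize(c,None,fx=5,fy=5))
E
python3 m.py
```

```text
beaker rim T 115 enc [0.4215 0.3179 0.0322] lsq [0.4219 0.3175 0.0305] z [0.0748 0.0803 0.0838]
beaker rim S 124 enc [0.4739 0.3313 0.0853] lsq [0.4682 0.3335 0.06  ] z [0.0742 0.0778 0.0809]
beaker side S 516 enc [0.4307 0.308  0.1249] lsq [0.4021 0.3112 0.0545] z [0.023  0.0489 0.0683]
jar rim T 238 enc [0.5372 0.0407 0.0475] lsq [0.5417 0.0374 0.0374] z [0.13   0.1351 0.1379]
jar rim S 232 enc [0.5422 0.037  0.0501] lsq [0.544  0.0371 0.04  ] z [0.1287 0.1331 0.1366]
jar side S 751 enc [0.5434 0.0399 0.0643] lsq [0.5461 0.0369 0.0405] z [0.0822 0.1035 0.123 ]
platform T 3249 enc [0.5424 0.0377 0.1259] lsq [0.5432 0.0372 0.0834] z [0.0581 0.0607 0.0631]
lid flange T 616 enc [ 0.4317 -0.3186  0.0436] lsq [ 0.4317 -0.319   0.034 ] z [0.0207 0.0235 0.0263]
lid flange S 266 enc [ 0.4331 -0.3175  0.0444] lsq [ 0.4339 -0.3162  0.0329] z [0.0198 0.0228 0.0267]
T bar 226 ((431.3230895996094, -318.12701416015625), (55.189693450927734, 24.00663185119629), 52.6176872253418) 0.049851814544656425
S bar 105 ((432.69134521484375, -319.9193420410156), (58.46617126464844, 23.324556350708008), 55.06948471069336) 0.04898563501980602
red 208 enc [0.3041 0.3102 0.0329] lsq [0.3038 0.3102 0.0305] z [0.0617 0.0758 0.0827]
turq 147 enc [0.3383 0.181  0.0326] lsq [0.338  0.1812 0.0304] z [0.0615 0.0795 0.0827]
pink1 204 enc [0.5409 0.3645 0.0326] lsq [0.5412 0.3634 0.0305] z [0.0615 0.0765 0.0827]
pink2 243 enc [0.5105 0.4729 0.0328] lsq [0.5111 0.4722 0.0305] z [0.0622 0.0749 0.0823]
```

Request:
play_rows(
  steps=[
    {"dx": 29,"dy": 19,"claw": 87},
    {"dx": 29,"dy": 19},
    {"dx": 29,"dy": 19},
    {"dx": 29,"dy": 19},
    {"dx": 29,"dy": 19},
    {"dx": 29,"dy": 19},
    {"dx": 29,"dy": 19},
    {"dx": 29,"dy": 19},
    {"az": 8},
    {"az": 8},
    {"az": 8},
    {"az": 8},
    {"az": 8},
    {"az": 7},
    {"ay": 5},
    {"ay": 5},
    {"ay": 5},
    {"ay": 5},
  ],
)

```text
invalid input at $.steps[0]: expected keys ax, ay, az, dx, dy, dz, claw
```

```bash
cat > s.py <<'E'
from h import *
import sys
from scipy.spatial.transform import Rotation as R
def st():
    s=sense(); r=np.array(s["ee_rot"])
    print("t",round(s["time_s"],2),"J",np.round(s["joints"],1),"p",np.round(s["tcp_pos"],4),"F",np.round(s["wrist_force"],1),"w",round(s["gripper_width"]*87,1),"g",round(s["gripper_force"],1))
    print(np.round(r,3).tolist())
    return s,r
def plan(target,Rt=None):
    s,r=st(); d=r.T@(np.array(target)-s["tcp_pos"])*1000
    print("shift tool mm",np.round(d,1))
    if Rt is not None: print("rotvec tool deg",np.round(R.from_matrix(r.T@Rt).as_rotvec(degrees=True),2))
def down(yawx):  # tool down, tool x at yaw
    a=np.radians(yawx); return np.array([[np.cos(a),np.sin(a),0],[np.sin(a),-np.cos(a),0],[0,0,-1.]])
E
python3 -c "
from s import *
plan([.4215,.3177,.22])"
```

```text
t 0.1 J [ 78.1  22.1   0.4  -0.  -68.4 -14.8] p [0.281  0.5577 0.2356] F [0.1 1.2 0.2] w 86.6 g 0.0
[[0.893, -0.45, -0.001], [-0.45, -0.893, -0.002], [0.0, 0.002, -1.0]]
shift tool mm [233.5 151.1  15.9]
```

Request:
play_rows(
  steps=[
    {"ax": 0,"ay": 0,"az": 0,"dx": 29,"dy": 19,"dz": 0,"claw": 87},
    {"ax": 0,"ay": 0,"az": 0,"dx": 29,"dy": 19,"dz": 0,"claw": 87},
    {"ax": 0,"ay": 0,"az": 0,"dx": 29,"dy": 19,"dz": 0,"claw": 87},
    {"ax": 0,"ay": 0,"az": 0,"dx": 29,"dy": 19,"dz": 0,"claw": 87},
    {"ax": 0,"ay": 0,"az": 0,"dx": 29,"dy": 19,"dz": 0,"claw": 87},
    {"ax": 0,"ay": 0,"az": 0,"dx": 29,"dy": 19,"dz": 0,"claw": 87},
    {"ax": 0,"ay": 0,"az": 0,"dx": 29,"dy": 19,"dz": 0,"claw": 87},
    {"ax": 0,"ay": 0,"az": 0,"dx": 29,"dy": 19,"dz": 0,"claw": 87},
    {"ax": 0,"ay": 0,"az": 8,"dx": 0,"dy": 0,"dz": 0,"claw": 87},
    {"ax": 0,"ay": 0,"az": 8,"dx": 0,"dy": 0,"dz": 0,"claw": 87},
    {"ax": 0,"ay": 0,"az": 8,"dx": 0,"dy": 0,"dz": 0,"claw": 87},
    {"ax": 0,"ay": 0,"az": 8,"dx": 0,"dy": 0,"dz": 0,"claw": 87},
    {"ax": 0,"ay": 0,"az": 8,"dx": 0,"dy": 0,"dz": 0,"claw": 87},
    {"ax": 0,"ay": 0,"az": 7,"dx": 0,"dy": 0,"dz": 0,"claw": 87},
    {"ax": 0,"ay": 5,"az": 0,"dx": 0,"dy": 0,"dz": 0,"claw": 87},
    {"ax": 0,"ay": 5,"az": 0,"dx": 0,"dy": 0,"dz": 0,"claw": 87},
    {"ax": 0,"ay": 5,"az": 0,"dx": 0,"dy": 0,"dz": 0,"claw": 87},
    {"ax": 0,"ay": 5,"az": 0,"dx": 0,"dy": 0,"dz": 0,"claw": 87},
  ],
)

```text
time_s: 1.9
tcp_pos: [0.4199, 0.3179, 0.2365]
ee_rot: [[0.263, -0.96, 0.097], [-0.901, -0.28, -0.332], [0.345, -0.0, -0.938]]
wrist_force: [0.6, -0.1, 0.4]
gripper_width: 1.002
gripper_force: 0.0
```

```bash
python3 -c "
from s import *
plan([.4215,.3177,.22])"
```

```text
t 1.9 J [ 62.4  17.5 -14.3  14.5 -73.6 -52.1] p [0.4199 0.3179 0.2365] F [ 0.6 -0.1  0.4] w 87.2 g 0.0
[[0.263, -0.96, 0.097], [-0.901, -0.28, -0.332], [0.345, -0.0, -0.938]]
shift tool mm [-5.1 -1.5 15.7]
```

Request:
play_rows(
  steps=[
    {"ax": 0,"ay": 5,"az": 0,"dx": 0,"dy": 0,"dz": 0,"claw": 87},
    {"ax": 0,"ay": 5,"az": 0,"dx": 0,"dy": 0,"dz": 0,"claw": 87},
    {"ax": 0,"ay": 5,"az": 0,"dx": 0,"dy": 0,"dz": 0,"claw": 87},
    {"ax": 0,"ay": 5,"az": 0,"dx": 0,"dy": 0,"dz": 0,"claw": 87},
    {"ax": 0,"ay": 5,"az": 0,"dx": 0,"dy": 0,"dz": 0,"claw": 87},
    {"ax": 0,"ay": 5,"az": 0,"dx": 0,"dy": 0,"dz": 0,"claw": 87},
    {"ax": 0,"ay": 5,"az": 0,"dx": 0,"dy": 0,"dz": 0,"claw": 87},
    {"ax": 0,"ay": 5,"az": 0,"dx": 0,"dy": 0,"dz": 0,"claw": 87},
    {"ax": 0,"ay": 5,"az": 0,"dx": 0,"dy": 0,"dz": 0,"claw": 87},
  ],
)

```text
time_s: 2.8
tcp_pos: [0.4199, 0.3182, 0.2362]
ee_rot: [[0.118, -0.96, 0.254], [-0.402, -0.28, -0.872], [0.908, 0.0, -0.419]]
wrist_force: [-0.7, 0.1, -0.4]
gripper_width: 0.998
gripper_force: 0.0
```

```bash
cat >> s.py <<'E'
def side(yaw,b,roll=0):  # tool z at yaw, b deg below horizontal, then rolled about tool z
    y,b=np.radians([yaw,b]); z=np.array([np.cos(b)*np.cos(y),np.cos(b)*np.sin(y),-np.sin(b)])
    up=np.array([0,0,1.]); x=up-up@z*z; x/=np.linalg.norm(x)
    return np.c_[x,np.cross(z,x),z]@R.from_euler("z",roll,degrees=True).as_matrix()
E
python3 -c "
from s import *
plan([.4215,.3177,.062],side(-74,25))
c=capture('scene'); cv2.imwrite('pics/s1.png',c['frame'])"
```

```text
t 2.8 J [ 70.5  34.4 -15.7  32.4 -98.8 -67.7] p [0.4199 0.3182 0.2362] F [-0.7  0.1 -0.4] w 86.8 g 0.0
[[0.118, -0.96, 0.254], [-0.402, -0.28, -0.872], [0.908, 0.0, -0.419]]
shift tool mm [-157.8   -1.4   73.9]
rotvec tool deg [-0.25 -0.21  0.13]
```

View pics/s1.png

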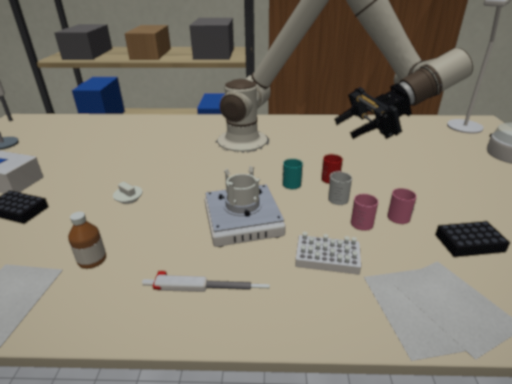

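Request:
play_rows(
  steps=[
    {"ax": 0,"ay": 0,"az": 0,"dx": -20,"dy": -1.4,"dz": 9.3,"claw": 87},
    {"ax": 0,"ay": 0,"az": 0,"dx": -20,"dy": 0,"dz": 9.3,"claw": 87},
    {"ax": 0,"ay": 0,"az": 0,"dx": -20,"dy": 0,"dz": 9.3,"claw": 87},
    {"ax": 0,"ay": 0,"az": 0,"dx": -20,"dy": 0,"dz": 9.3,"claw": 87},
    {"ax": 0,"ay": 0,"az": 0,"dx": -20,"dy": 0,"dz": 9.3,"claw": 87},
    {"ax": 0,"ay": 0,"az": 0,"dx": -20,"dy": 0,"dz": 9.3,"claw": 87},
    {"ax": 0,"ay": 0,"az": 0,"dx": -10,"dy": 0,"dz": 4.7,"claw": 87},
    {"ax": 0,"ay": 0,"az": 0,"dx": -10,"dy": 0,"dz": 4.7,"claw": 87},
  ],
)

```text
time_s: 3.65
tcp_pos: [0.4214, 0.3185, 0.0816]
ee_rot: [[0.118, -0.96, 0.254], [-0.406, -0.28, -0.87], [0.906, -0.0, -0.423]]
wrist_force: [-1.2, 0.5, 0.5]
gripper_width: 0.998
gripper_force: 0.0
```

```bash
python3 -c "
from s import *
plan([.4215,.3177,.062],side(-74,25))"
```

```text
t 3.65 J [ 70.4  45.8 -19.9  32.1 -85.3 -76. ] p [0.4214 0.3185 0.0816] F [-1.2  0.5  0.5] w 86.8 g 0.0
[[0.118, -0.96, 0.254], [-0.406, -0.28, -0.87], [0.906, -0.0, -0.423]]
shift tool mm [-17.4   0.2   9. ]
rotvec tool deg [-0.23  0.03  0.1 ]
```

Request:
play_rows(
  steps=[
    {"ax": 0,"ay": 0,"az": 0,"dx": -6,"dy": 0,"dz": 3,"claw": 87},
    {"ax": 0,"ay": 0,"az": 0,"dx": -6,"dy": 0,"dz": 3,"claw": 87},
    {"ax": 0,"ay": 0,"az": 0,"dx": -5,"dy": 0,"dz": 3,"claw": 87},
    {"ax": 0,"ay": 0,"az": 0,"dx": 0,"dy": 0,"dz": 0,"claw": 70},
    {"ax": 0,"ay": 0,"az": 0,"dx": 0,"dy": 0,"dz": 0,"claw": 66},
    {"ax": 0,"ay": 0,"az": 0,"dx": 0,"dy": 0,"dz": 0,"claw": 55},
    {"ax": 0,"ay": 0,"az": 0,"dx": 0,"dy": 0,"dz": 0,"claw": 55},
    {"ax": 0,"ay": 0,"az": 0,"dx": 0,"dy": 0,"dz": 0,"claw": 55},
    {"ax": 0,"ay": 0,"az": 0,"dx": 0,"dy": 0,"dz": 0,"claw": 55},
  ],
)

```text
time_s: 4.55
tcp_pos: [0.4217, 0.3177, 0.0633]
ee_rot: [[0.118, -0.96, 0.254], [-0.406, -0.28, -0.87], [0.906, -0.0, -0.423]]
wrist_force: [0.7, 0.9, 0.6]
gripper_width: 0.714
gripper_force: 30.0
```

```bash
python3 -c "
from s import *
plan([.4215,.3177,.3],side(-74,25))"
```

```text
t 4.55 J [ 70.4  47.3 -20.2  32.3 -83.7 -77. ] p [0.4217 0.3177 0.0633] F [0.7 0.9 0.6] w 62.1 g 30.0
[[0.118, -0.96, 0.254], [-0.406, -0.28, -0.87], [0.906, -0.0, -0.423]]
shift tool mm [ 2.145e+02  1.000e-01 -1.001e+02]
rotvec tool deg [-0.25  0.    0.09]
```

```bash
cat > pour.py <<'E'
from s import *
Rg=side(-74,25); ut=Rg.T@[0,0,1.]; J=np.array([.5427,.0372,.135])
def geo(yaw,b,roll):
    Rp=side(yaw,b,roll); u=Rp@ut; dn=np.array([0,0,-1.]); d=dn-dn@u*u; d/=np.linalg.norm(d)
    ex=17*u+28*d; uh=u[:2]/np.linalg.norm(u[:2])
    c=[Rp@np.array([sx*37.5,sy*95,-56]) for sx in(1,-1) for sy in(1,-1)]; lo=min(c,key=lambda v:v[2])
    return Rp,u,ex,uh,lo
if __name__=="__main__":
    for yaw in(-74,-50):
      for b in(0,10):
        for roll in(-70,-95,-115,-130):
            Rp,u,ex,uh,lo=geo(yaw,b,roll); print(yaw,b,roll,"tilt",round(90-np.degrees(np.arcsin(u[2])),1),"exit",np.round(ex,1),"uh",np.round(uh,2),"body low",np.round(lo,1))
    Rp,u,ex,uh,lo=geo(-74,10,-95)
    P=J+np.r_[-.015*uh,.045]-ex/1000; print("TCP",np.round(P,4)); plan(P,side(-74,10,-60))
E
python3 pour.py
```

```text
-74 0 -70 tilt 71.9 exit [ 18.3  16.7 -21.4] uh [0.74 0.67] body low [ -18.1   53.1 -102.1]
-74 0 -95 tilt 94.5 exit [ 11.1   9.7 -29.3] uh [0.75 0.66] body low [ 12.5  61.8 -97.9]
-74 0 -115 tilt 112.5 exit [  3.6   3.4 -32.4] uh [0.73 0.68] body low [ -21.4   52.1 -101.9]
-74 0 -130 tilt 125.6 exit [ -1.7  -1.8 -32.7] uh [0.68 0.74] body low [-46.5  44.9 -96.9]
-74 10 -70 tilt 67.7 exit [ 20.5  16.6 -19.5] uh [0.78 0.63] body low [-22.7  69.3 -90.8]
-74 10 -95 tilt 90.3 exit [ 12.6  11.2 -28.1] uh [0.75 0.66] body low [  8.1  77.4 -86.7]
-74 10 -115 tilt 107.7 exit [  5.3   5.6 -31.8] uh [0.69 0.72] body low [-26.   68.3 -90.7]
-74 10 -130 tilt 120.0 exit [  0.4   0.6 -32.7] uh [0.61 0.8 ] body low [-50.9  60.3 -85.7]
-50 0 -70 tilt 71.9 exit [  9.9  22.8 -21.4] uh [0.4  0.92] body low [ -38.1   41.1 -102.1]
-50 0 -95 tilt 94.5 exit [  6.2  13.4 -29.3] uh [0.42 0.91] body low [-13.7  61.6 -97.9]
-50 0 -115 tilt 112.5 exit [  1.9   4.6 -32.4] uh [0.39 0.92] body low [ -40.7   38.9 -101.9]
-50 0 -130 tilt 125.6 exit [ -0.8  -2.4 -32.7] uh [0.32 0.95] body low [-60.8  22.1 -96.9]
-50 10 -70 tilt 67.7 exit [ 11.9  23.5 -19.5] uh [0.45 0.89] body low [-48.9  54.1 -90.8]
-50 10 -95 tilt 90.3 exit [  7.   15.4 -28.1] uh [0.42 0.91] body low [-24.1  74.  -86.7]
-50 10 -115 tilt 107.7 exit [  2.6   7.2 -31.8] uh [0.33 0.94] body low [-51.5  51.8 -90.7]
-50 10 -130 tilt 120.0 exit [  0.2   0.7 -32.7] uh [0.23 0.97] body low [-71.   34.3 -85.7]
TCP [0.5188 0.0161 0.2081]
t 4.55 J [ 70.4  47.3 -20.2  32.3 -83.7 -77. ] p [0.4217 0.3177 0.0633] F [0.7 0.9 0.6] w 62.1 g 30.0
[[0.118, -0.96, 0.254], [-0.406, -0.28, -0.87], [0.906, -0.0, -0.423]]
shift tool mm [265.1  -8.8 225.8]
rotvec tool deg [ -8.09  13.46 -59.58]
```

Request:
play_rows(
  steps=[
    {"ax": 0,"ay": 0,"az": 0,"dx": 5,"dy": 0,"dz": -2.3,"claw": 55},
    {"ax": 0,"ay": 0,"az": 0,"dx": 10,"dy": 0,"dz": -4.7,"claw": 55},
    {"ax": 0,"ay": 0,"az": 0,"dx": 20,"dy": 0,"dz": -9.3,"claw": 55},
    {"ax": 0,"ay": 0,"az": 0,"dx": 20,"dy": 0,"dz": -9.3,"claw": 55},
    {"ax": 0,"ay": 0,"az": 0,"dx": 20,"dy": 0,"dz": -9.3,"claw": 55},
    {"ax": 0,"ay": 0,"az": 0,"dx": 20,"dy": 0,"dz": -9.3,"claw": 55},
    {"ax": 0,"ay": 0,"az": 0,"dx": 20,"dy": 0,"dz": -9.3,"claw": 55},
    {"ax": 0,"ay": 0,"az": 0,"dx": 20,"dy": 0,"dz": -9.3,"claw": 55},
    {"ax": 0,"ay": 0,"az": 0,"dx": 20,"dy": 0,"dz": -9.3,"claw": 55},
    {"ax": 0,"ay": 0,"az": 0,"dx": 20,"dy": 0,"dz": -9.3,"claw": 55},
    {"ax": 0,"ay": 0,"az": 0,"dx": 20,"dy": 0,"dz": -9.3,"claw": 55},
  ],
)

```text
time_s: 5.65
tcp_pos: [0.4213, 0.3168, 0.2792]
ee_rot: [[0.119, -0.96, 0.253], [-0.407, -0.279, -0.87], [0.906, 0.0, -0.424]]
wrist_force: [-0.6, 0.3, -3.1]
gripper_width: 0.716
gripper_force: 30.0
```

```bash
cat > p2.py <<'E'
from pour import *
for b in (20,):
    for roll in(-70,-99,-115,-135,-150):
        Rp,u,ex,uh,lo=geo(-74,b,roll); print(roll,"tilt",round(90-np.degrees(np.arcsin(u[2])),1),"exit",np.round(ex,1),"uh",np.round(uh,2),"body low",np.round(lo,1))
    Rp,u,ex,uh,lo=geo(-74,b,-99); P=J+np.r_[-.015*uh,.045]-ex/1000; print("TCP",np.round(P,4))
if __name__=="__main__":
    plan([P[0],P[1],.275],side(-74,20))
E
python3 p2.py
```

```text
-70 tilt 64.2 exit [ 22.6  15.7 -17.8] uh [0.82 0.57] body low [-26.8  83.4 -76.8]
-99 tilt 89.4 exit [ 12.8  11.7 -27.8] uh [0.74 0.68] body low [ -2.6  89.5 -74.5]
-115 tilt 102.4 exit [  7.    7.9 -31. ] uh [0.66 0.75] body low [-30.   82.4 -76.6]
-135 tilt 117.2 exit [  1.2   2.  -32.7] uh [0.5  0.86] body low [-62.4  70.2 -68.9]
-150 tilt 126.4 exit [ -0.9  -2.8 -32.6] uh [0.31 0.95] body low [-83.1  59.4 -56. ]
TCP [0.5189 0.0154 0.2078]
t 5.65 J [  70.3   31.6  -13.6   33.  -102.4  -64.9] p [0.4213 0.3168 0.2792] F [-0.6  0.3 -3.1] w 62.3 g 30.0
[[0.119, -0.96, 0.253], [-0.407, -0.279, -0.87], [0.906, 0.0, -0.424]]
shift tool mm [130.4  -9.4 288.7]
rotvec tool deg [-0.2   5.07  0.11]
```

Request:
play_rows(
  steps=[
    {"ax": 0,"ay": 5,"az": 0,"dx": 0,"dy": 0,"dz": 0,"claw": 55},
    {"ax": 0,"ay": 0,"az": 0,"dx": 4,"dy": -0.4,"dz": 12,"claw": 55},
    {"ax": 0,"ay": 0,"az": 0,"dx": 9,"dy": -0.8,"dz": 25,"claw": 55},
    {"ax": 0,"ay": 0,"az": 0,"dx": 9,"dy": -0.8,"dz": 25,"claw": 55},
    {"ax": 0,"ay": 0,"az": 0,"dx": 9,"dy": -0.8,"dz": 25,"claw": 55},
    {"ax": 0,"ay": 0,"az": 0,"dx": 9,"dy": -0.8,"dz": 25,"claw": 55},
    {"ax": 0,"ay": 0,"az": 0,"dx": 9,"dy": -0.8,"dz": 25,"claw": 55},
    {"ax": 0,"ay": 0,"az": 0,"dx": 9,"dy": -0.8,"dz": 25,"claw": 55},
    {"ax": 0,"ay": 0,"az": 0,"dx": 9,"dy": -0.8,"dz": 25,"claw": 55},
    {"ax": 0,"ay": 0,"az": 0,"dx": 9,"dy": -0.8,"dz": 25,"claw": 55},
    {"ax": 0,"ay": 0,"az": 0,"dx": 9,"dy": -0.8,"dz": 25,"claw": 55},
    {"ax": 0,"ay": 0,"az": 0,"dx": 9,"dy": -0.8,"dz": 25,"claw": 55},
    {"ax": 0,"ay": 0,"az": 0,"dx": 9,"dy": -0.8,"dz": 25,"claw": 55},
    {"ax": 0,"ay": 0,"az": 0,"dx": 4,"dy": -0.4,"dz": 12,"claw": 55},
    {"ax": 0,"ay": 0,"az": -6,"dx": 0,"dy": 0,"dz": 0,"claw": 55},
    {"ax": 0,"ay": 0,"az": -6,"dx": 0,"dy": 0,"dz": 0,"claw": 55},
    {"ax": 0,"ay": 0,"az": -6,"dx": 0,"dy": 0,"dz": 0,"claw": 55},
    {"ax": 0,"ay": 0,"az": -6,"dx": 0,"dy": 0,"dz": 0,"claw": 55},
  ],
)

```text
time_s: 7.45
tcp_pos: [0.5195, 0.0149, 0.2763]
ee_rot: [[0.482, -0.836, 0.263], [-0.185, -0.39, -0.902], [0.857, 0.386, -0.343]]
wrist_force: [0.1, -0.0, -2.4]
gripper_width: 0.716
gripper_force: 30.0
```

```bash
python3 -c "
from p2 import *
plan([P[0],P[1],.25],side(-74,20,-60))"
```

```text
-70 tilt 64.2 exit [ 22.6  15.7 -17.8] uh [0.82 0.57] body low [-26.8  83.4 -76.8]
-99 tilt 89.4 exit [ 12.8  11.7 -27.8] uh [0.74 0.68] body low [ -2.6  89.5 -74.5]
-115 tilt 102.4 exit [  7.    7.9 -31. ] uh [0.66 0.75] body low [-30.   82.4 -76.6]
-135 tilt 117.2 exit [  1.2   2.  -32.7] uh [0.5  0.86] body low [-62.4  70.2 -68.9]
-150 tilt 126.4 exit [ -0.9  -2.8 -32.6] uh [0.31 0.95] body low [-83.1  59.4 -56. ]
TCP [0.5189 0.0154 0.2078]
t 7.45 J [ 41.2  20.9 -41.8  59.1 -82.9 -41. ] p [0.5195 0.0149 0.2763] F [ 0.1 -0.  -2.4] w 62.3 g 30.0
[[0.482, -0.836, 0.263], [-0.185, -0.39, -0.902], [0.857, 0.386, -0.343]]
shift tool mm [-22.9  -9.8   8.4]
rotvec tool deg [ -0.22  -0.13 -35.68]
```

Request:
play_rows(
  steps=[
    {"ax": 0,"ay": 0,"az": -6,"dx": 0,"dy": 0,"dz": 0,"claw": 55},
    {"ax": 0,"ay": 0,"az": -6,"dx": 0,"dy": 0,"dz": 0,"claw": 55},
    {"ax": 0,"ay": 0,"az": -6,"dx": 0,"dy": 0,"dz": 0,"claw": 55},
    {"ax": 0,"ay": 0,"az": -6,"dx": 0,"dy": 0,"dz": 0,"claw": 55},
    {"ax": 0,"ay": 0,"az": -6,"dx": 0,"dy": 0,"dz": 0,"claw": 55},
    {"ax": 0,"ay": 0,"az": -6,"dx": 0,"dy": 0,"dz": 0,"claw": 55},
    {"ax": 0,"ay": 0,"az": -6,"dx": 0,"dy": 0,"dz": 0,"claw": 55},
    {"ax": 0,"ay": 0,"az": -6,"dx": 0,"dy": 0,"dz": 0,"claw": 55},
    {"ax": 0,"ay": 0,"az": -6,"dx": 0,"dy": 0,"dz": 0,"claw": 55},
    {"ax": 0,"ay": 0,"az": -6,"dx": 0,"dy": 0,"dz": 0,"claw": 55},
    {"ax": 0,"ay": 0,"az": 0,"dx": -0.8,"dy": -9.1,"dz": 3.3,"claw": 55},
    {"ax": 0,"ay": 0,"az": 0,"dx": -0.8,"dy": -9.1,"dz": 3.3,"claw": 55},
    {"ax": 0,"ay": 0,"az": 0,"dx": -0.8,"dy": -9.1,"dz": 3.3,"claw": 55},
    {"ax": 0,"ay": 0,"az": 0,"dx": -0.8,"dy": -9.1,"dz": 3.3,"claw": 55},
  ],
)

```text
time_s: 8.85
tcp_pos: [0.5203, 0.0153, 0.2362]
ee_rot: [[0.965, -0.005, 0.263], [0.244, -0.356, -0.902], [0.098, 0.935, -0.342]]
wrist_force: [0.4, 0.0, -3.1]
gripper_width: 0.716
gripper_force: 30.0
```

```bash
python3 -c "
from p2 import *
plan(P,side(-74,20,-85)); c=capture('scene'); cv2.imwrite('pics/s2.png',cv2.resize(c['frame'][80:260,150:390],None,fx=3,fy=3))"|tail -4
```

```text
t 8.85 J [ 41.   24.2 -43.8  60.  -80.2  14.1] p [0.5203 0.0153 0.2362] F [ 0.4  0.  -3.1] w 62.3 g 30.0
[[0.965, -0.005, 0.263], [0.244, -0.356, -0.902], [0.098, 0.935, -0.342]]
shift tool mm [ -4.1 -26.6   9.3]
rotvec tool deg [-0.02 -0.23 -0.92]
```

View pics/s2.png

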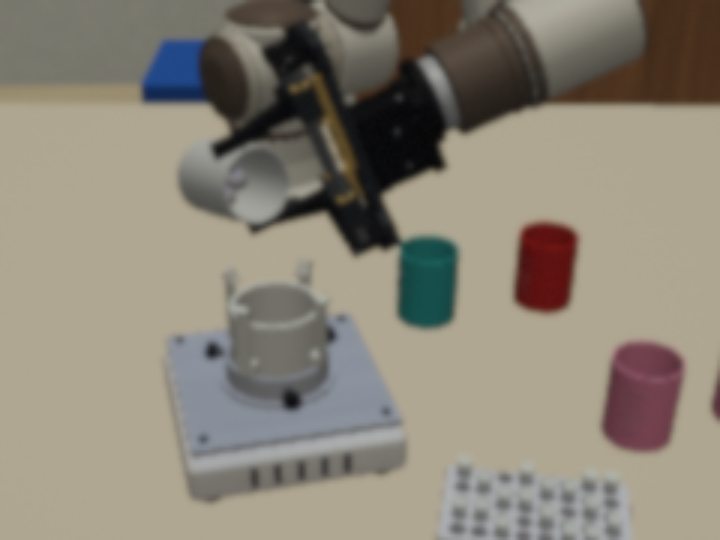

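The crop shows the beaker lying tilted with a ball in it, its mouth at (258,185) above the jar mouth at (277,310). I'll lower it and start the slow pour.

Request:
play_rows(
  steps=[
    {"ax": 0,"ay": 0,"az": 0,"dx": -1.3,"dy": -9,"dz": 3,"claw": 55},
    {"ax": 0,"ay": 0,"az": 0,"dx": -1.3,"dy": -9,"dz": 3,"claw": 55},
    {"ax": 0,"ay": 0,"az": 0,"dx": -1.4,"dy": -9,"dz": 3,"claw": 55},
    {"ax": 0,"ay": 0,"az": -2,"dx": 0,"dy": 0,"dz": 0,"claw": 55},
    {"ax": 0,"ay": 0,"az": -2,"dx": 0,"dy": 0,"dz": 0,"claw": 55},
    {"ax": 0,"ay": 0,"az": -2,"dx": 0,"dy": 0,"dz": 0,"claw": 55},
    {"ax": 0,"ay": 0,"az": -2,"dx": 0,"dy": 0,"dz": 0,"claw": 55},
    {"ax": 0,"ay": 0,"az": -2,"dx": 0,"dy": 0,"dz": 0,"claw": 55},
    {"ax": 0,"ay": 0,"az": -1,"dx": 0,"dy": 0,"dz": 0,"claw": 55},
    {"ax": 0,"ay": 0,"az": -1,"dx": 0,"dy": 0,"dz": 0,"claw": 55},
    {"ax": 0,"ay": 0,"az": -1,"dx": 0,"dy": 0,"dz": 0,"claw": 55},
    {"ax": 0,"ay": 0,"az": -1,"dx": 0,"dy": 0,"dz": 0,"claw": 55},
    {"ax": 0,"ay": 0,"az": -1,"dx": 0,"dy": 0,"dz": 0,"claw": 55},
    {"ax": 0,"ay": 0,"az": -1,"dx": 0,"dy": 0,"dz": 0,"claw": 55},
    {"ax": 0,"ay": 0,"az": -1,"dx": 0,"dy": 0,"dz": 0,"claw": 55},
  ],
)

```text
time_s: 10.4
tcp_pos: [0.519, 0.0159, 0.2087]
ee_rot: [[0.924, 0.278, 0.263], [0.338, -0.269, -0.902], [-0.18, 0.922, -0.342]]
wrist_force: [0.1, 0.0, -2.6]
gripper_width: 0.722
gripper_force: 30.0
```

```bash
python3 -c "
from p2 import *
plan(P,side(-74,20,-125))"|tail -4
```

```text
t 10.4 J [ 40.9  26.6 -45.2  60.7 -78.3  28. ] p [0.519  0.0159 0.2087] F [ 0.1  0.  -2.6] w 62.8 g 30.0
[[0.924, 0.278, 0.263], [0.338, -0.269, -0.902], [-0.18, 0.922, -0.342]]
shift tool mm [-0.1 -0.7  0.7]
rotvec tool deg [  0.09  -0.22 -23.84]
```

Request:
play_rows(
  steps=[
    {"ax": 0,"ay": 0,"az": -1,"dx": 0,"dy": 0,"dz": 0,"claw": 55},
    {"ax": 0,"ay": 0,"az": -1,"dx": 0,"dy": 0,"dz": 0,"claw": 55},
    {"ax": 0,"ay": 0,"az": -1,"dx": 0,"dy": 0,"dz": 0,"claw": 55},
    {"ax": 0,"ay": 0,"az": -1,"dx": 0,"dy": 0,"dz": 0,"claw": 55},
    {"ax": 0,"ay": 0,"az": -1,"dx": 0,"dy": 0,"dz": 0,"claw": 55},
    {"ax": 0,"ay": 0,"az": -1,"dx": 0,"dy": 0,"dz": 0,"claw": 55},
    {"ax": 0,"ay": 0,"az": -1,"dx": 0,"dy": 0,"dz": 0,"claw": 55},
    {"ax": 0,"ay": 0,"az": -1,"dx": 0,"dy": 0,"dz": 0,"claw": 55},
    {"ax": 0,"ay": 0,"az": 0,"dx": 0,"dy": 0,"dz": 0,"claw": 55},
    {"ax": 0,"ay": 0,"az": 0,"dx": 0,"dy": 0,"dz": 0,"claw": 55},
  ],
)

```text
time_s: 11.4
tcp_pos: [0.519, 0.0159, 0.2088]
ee_rot: [[0.877, 0.403, 0.263], [0.371, -0.219, -0.902], [-0.306, 0.889, -0.342]]
wrist_force: [-1.4, -1.1, -1.1]
gripper_width: 0.716
gripper_force: 30.0
```

```bash
python3 -c "
from p2 import *
st(); c=capture('scene');d=capture('top'); cv2.imwrite('pics/s3.png',np.hstack([cv2.resize(c['frame'][110:230,190:290],(400,480)),cv2.resize(d['frame'][130:250,239:339],(400,480))]))"|tail -2
```

```text
t 11.4 J [ 40.9  26.6 -45.2  60.7 -78.4  35.9] p [0.519  0.0159 0.2088] F [-1.4 -1.1 -1.1] w 62.3 g 30.0
[[0.877, 0.403, 0.263], [0.371, -0.219, -0.902], [-0.306, 0.889, -0.342]]
```

View pics/s3.png

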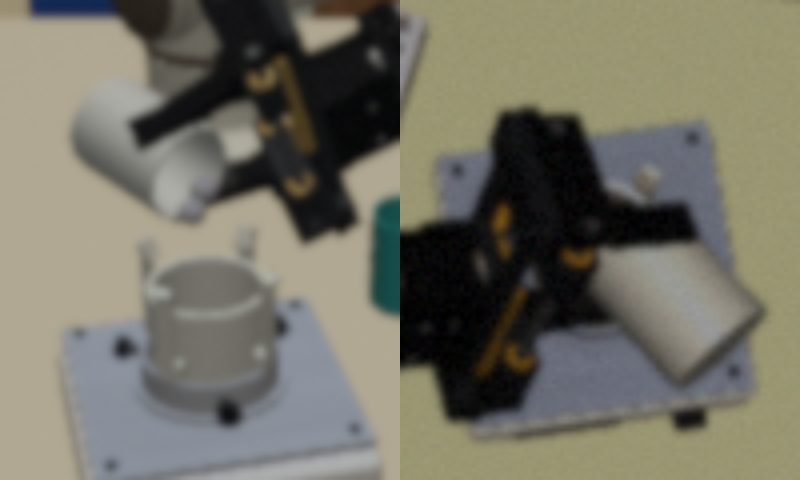

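Left half: a ball sits at the beaker's lip (190,200) above the jar mouth (212,290). I'll keep rolling slowly.

Request:
play_rows(
  steps=[
    {"ax": 0,"ay": 0,"az": -1,"dx": 0,"dy": 0,"dz": 0,"claw": 55},
    {"ax": 0,"ay": 0,"az": -1,"dx": 0,"dy": 0,"dz": 0,"claw": 55},
    {"ax": 0,"ay": 0,"az": -1,"dx": 0,"dy": 0,"dz": 0,"claw": 55},
    {"ax": 0,"ay": 0,"az": -1,"dx": 0,"dy": 0,"dz": 0,"claw": 55},
    {"ax": 0,"ay": 0,"az": -1,"dx": 0,"dy": 0,"dz": 0,"claw": 55},
    {"ax": 0,"ay": 0,"az": -1,"dx": 0,"dy": 0,"dz": 0,"claw": 55},
    {"ax": 0,"ay": 0,"az": -1,"dx": 0,"dy": 0,"dz": 0,"claw": 55},
    {"ax": 0,"ay": 0,"az": -1,"dx": 0,"dy": 0,"dz": 0,"claw": 55},
    {"ax": 0,"ay": 0,"az": -1,"dx": 0,"dy": 0,"dz": 0,"claw": 55},
    {"ax": 0,"ay": 0,"az": -1,"dx": 0,"dy": 0,"dz": 0,"claw": 55},
    {"ax": 0,"ay": 0,"az": -1,"dx": 0,"dy": 0,"dz": 0,"claw": 55},
    {"ax": 0,"ay": 0,"az": -1,"dx": 0,"dy": 0,"dz": 0,"claw": 55},
    {"ax": 0,"ay": 0,"az": -1,"dx": 0,"dy": 0,"dz": 0,"claw": 55},
    {"ax": 0,"ay": 0,"az": -1,"dx": 0,"dy": 0,"dz": 0,"claw": 55},
    {"ax": 0,"ay": 0,"az": -1,"dx": 0,"dy": 0,"dz": 0,"claw": 55},
    {"ax": 0,"ay": 0,"az": 0,"dx": 0,"dy": 0,"dz": 0,"claw": 55},
    {"ax": 0,"ay": 0,"az": 0,"dx": 0,"dy": 0,"dz": 0,"claw": 55},
    {"ax": 0,"ay": 0,"az": 0,"dx": 0,"dy": 0,"dz": 0,"claw": 55},
  ],
)

```text
time_s: 13.3
tcp_pos: [0.519, 0.0159, 0.2087]
ee_rot: [[0.742, 0.616, 0.263], [0.416, -0.116, -0.902], [-0.525, 0.779, -0.342]]
wrist_force: [-0.3, -0.3, -0.3]
gripper_width: 0.714
gripper_force: 30.0
```

```bash
python3 -c "
from p2 import *
for i in range(3): s=sense(); print(s['wrist_force']); capture('scene')
c=capture('scene');d=capture('top'); cv2.imwrite('pics/s4.png',np.hstack([cv2.resize(c['frame'][110:230,190:290],(400,480)),cv2.resize(d['frame'][130:250,239:339],(400,480))]))"|tail -3
```

```text
[-0.30855598 -0.28991087 -0.30791743]
[-0.14239192  0.04174343 -0.75262327]
[-0.07426068 -0.01777056 -0.95111401]
```

View pics/s4.png

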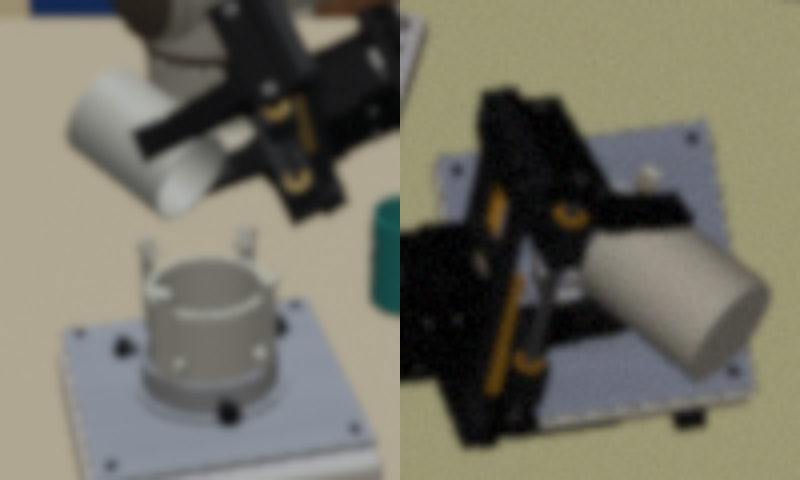

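The beaker looks empty: the wrist load fell to about 0.9 N, and no balls are on the platform or bench. I'll raise it and roll it back upright.

Request:
play_rows(
  steps=[
    {"ax": 0,"ay": 0,"az": 0,"dx": -7,"dy": 10.6,"dz": -4.7,"claw": 55},
    {"ax": 0,"ay": 0,"az": 0,"dx": -7,"dy": 10.6,"dz": -4.7,"claw": 55},
    {"ax": 0,"ay": 0,"az": 0,"dx": -7,"dy": 10.6,"dz": -4.7,"claw": 55},
    {"ax": 0,"ay": 0,"az": 0,"dx": -7,"dy": 10.6,"dz": -4.7,"claw": 55},
    {"ax": 0,"ay": 0,"az": 0,"dx": -7,"dy": 10.6,"dz": -4.7,"claw": 55},
    {"ax": 0,"ay": 0,"az": 0,"dx": -7,"dy": 10.6,"dz": -4.7,"claw": 55},
    {"ax": 0,"ay": 0,"az": 0,"dx": -7,"dy": 10.6,"dz": -4.7,"claw": 55},
    {"ax": 0,"ay": 0,"az": 8,"dx": 0,"dy": 0,"dz": 0,"claw": 55},
    {"ax": 0,"ay": 0,"az": 8,"dx": 0,"dy": 0,"dz": 0,"claw": 55},
    {"ax": 0,"ay": 0,"az": 8,"dx": 0,"dy": 0,"dz": 0,"claw": 55},
    {"ax": 0,"ay": 0,"az": 8,"dx": 0,"dy": 0,"dz": 0,"claw": 55},
    {"ax": 0,"ay": 0,"az": 8,"dx": 0,"dy": 0,"dz": 0,"claw": 55},
    {"ax": 0,"ay": 0,"az": 8,"dx": 0,"dy": 0,"dz": 0,"claw": 55},
    {"ax": 0,"ay": 0,"az": 8,"dx": 0,"dy": 0,"dz": 0,"claw": 55},
    {"ax": 0,"ay": 0,"az": 8,"dx": 0,"dy": 0,"dz": 0,"claw": 55},
    {"ax": 0,"ay": 0,"az": 8,"dx": 0,"dy": 0,"dz": 0,"claw": 55},
    {"ax": 0,"ay": 0,"az": 8,"dx": 0,"dy": 0,"dz": 0,"claw": 55},
    {"ax": 0,"ay": 0,"az": 8,"dx": 0,"dy": 0,"dz": 0,"claw": 55},
    {"ax": 0,"ay": 0,"az": 8,"dx": 0,"dy": 0,"dz": 0,"claw": 55},
    {"ax": 0,"ay": 0,"az": 8,"dx": 0,"dy": 0,"dz": 0,"claw": 55},
  ],
)

```text
time_s: 15.55
tcp_pos: [0.5197, 0.0166, 0.3041]
ee_rot: [[0.413, -0.872, 0.263], [-0.215, -0.374, -0.902], [0.885, 0.316, -0.342]]
wrist_force: [-0.9, 0.1, -1.2]
gripper_width: 0.715
gripper_force: 30.0
```

```bash
python3 -c "
from s import *
plan([.42,.3,.3],side(-74,25))"
```

```text
t 15.55 J [ 41.5  18.9 -40.   58.5 -85.1 -42.4] p [0.5197 0.0166 0.3041] F [-0.9  0.1 -1.2] w 62.2 g 30.0
[[0.413, -0.872, 0.263], [-0.215, -0.374, -0.902], [0.885, 0.316, -0.342]]
shift tool mm [-105.7  -20.4 -280.5]
rotvec tool deg [ 0.63 -5.   19.76]
```

Request:
play_rows(
  steps=[
    {"ax": 0,"ay": 0,"az": 6.6,"dx": 0,"dy": 0,"dz": 0,"claw": 55},
    {"ax": 0,"ay": 0,"az": 6.6,"dx": 0,"dy": 0,"dz": 0,"claw": 55},
    {"ax": 0,"ay": 0,"az": 6.6,"dx": 0,"dy": 0,"dz": 0,"claw": 55},
    {"ax": 0,"ay": -5,"az": 0,"dx": 0,"dy": 0,"dz": 0,"claw": 55},
    {"ax": 0,"ay": 0,"az": 0,"dx": -12.6,"dy": 0.85,"dz": -21,"claw": 55},
    {"ax": 0,"ay": 0,"az": 0,"dx": -12.6,"dy": 0.85,"dz": -21,"claw": 55},
    {"ax": 0,"ay": 0,"az": 0,"dx": -12.6,"dy": 0.85,"dz": -21,"claw": 55},
    {"ax": 0,"ay": 0,"az": 0,"dx": -12.6,"dy": 0.85,"dz": -21,"claw": 55},
    {"ax": 0,"ay": 0,"az": 0,"dx": -12.6,"dy": 0.85,"dz": -21,"claw": 55},
    {"ax": 0,"ay": 0,"az": 0,"dx": -12.6,"dy": 0.85,"dz": -21,"claw": 55},
    {"ax": 0,"ay": 0,"az": 0,"dx": -12.6,"dy": 0.85,"dz": -21,"claw": 55},
    {"ax": 0,"ay": 0,"az": 0,"dx": -12.6,"dy": 0.85,"dz": -21,"claw": 55},
    {"ax": 0,"ay": 0,"az": 0,"dx": -12.6,"dy": 0.85,"dz": -21,"claw": 55},
    {"ax": 0,"ay": 0,"az": 0,"dx": -12.6,"dy": 0.85,"dz": -21,"claw": 55},
    {"ax": 0,"ay": 0,"az": 0,"dx": -12.6,"dy": 0.85,"dz": -21,"claw": 55},
    {"ax": 0,"ay": 0,"az": 0,"dx": -12.6,"dy": 0.85,"dz": -21,"claw": 55},
    {"ax": 0,"ay": 0,"az": 0,"dx": -12.6,"dy": 0.85,"dz": -21,"claw": 55},
    {"ax": 0,"ay": 0,"az": 0,"dx": 0,"dy": 0,"dz": 0,"claw": 55},
  ],
)

```text
time_s: 17.35
tcp_pos: [0.4196, 0.3202, 0.2701]
ee_rot: [[0.123, -0.959, 0.256], [-0.405, -0.284, -0.869], [0.906, 0.003, -0.423]]
wrist_force: [0.1, -0.1, -0.6]
gripper_width: 0.719
gripper_force: 30.0
```

```bash
python3 -c "
from s import *
plan([.4217,.3177,.0633],side(-74,25))
d=capture('top'); cv2.imwrite('pics/t5.png',cv2.resize(d['frame'][155:240,244:334],None,fx=6,fy=6))"
```

```text
t 17.35 J [  70.6   32.3  -13.9   32.8 -101.7  -65.3] p [0.4196 0.3202 0.2701] F [ 0.1 -0.1 -0.6] w 62.6 g 30.0
[[0.123, -0.959, 0.256], [-0.405, -0.284, -0.869], [0.906, 0.003, -0.423]]
shift tool mm [-186.1   -2.    90.2]
rotvec tool deg [-0.38  0.04  0.39]
```

View pics/t5.png

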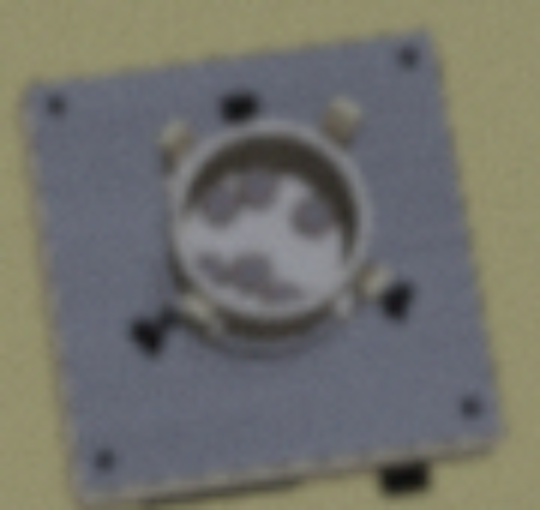

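The crop shows balls in the jar at about (218,205), (258,188), (315,215), (215,265), (250,270) and (285,290). None are outside it.

Request:
play_rows(
  steps=[
    {"ax": 0,"ay": 0,"az": 0,"dx": -20,"dy": -1,"dz": 9.7,"claw": 55},
    {"ax": 0,"ay": 0,"az": 0,"dx": -20,"dy": -1,"dz": 9.7,"claw": 55},
    {"ax": 0,"ay": 0,"az": 0,"dx": -20,"dy": 0,"dz": 9.7,"claw": 55},
    {"ax": 0,"ay": 0,"az": 0,"dx": -20,"dy": 0,"dz": 9.7,"claw": 55},
    {"ax": 0,"ay": 0,"az": 0,"dx": -20,"dy": 0,"dz": 9.7,"claw": 55},
    {"ax": 0,"ay": 0,"az": 0,"dx": -20,"dy": 0,"dz": 9.7,"claw": 55},
    {"ax": 0,"ay": 0,"az": 0,"dx": -20,"dy": 0,"dz": 9.7,"claw": 55},
    {"ax": 0,"ay": 0,"az": 0,"dx": -15,"dy": 0,"dz": 7.3,"claw": 55},
    {"ax": 0,"ay": 0,"az": 0,"dx": -10,"dy": 0,"dz": 4.8,"claw": 55},
    {"ax": 0,"ay": 0,"az": 0,"dx": -10,"dy": 0,"dz": 4.8,"claw": 55},
    {"ax": 0,"ay": 0,"az": 0,"dx": 0,"dy": 0,"dz": 0,"claw": 55},
  ],
)

```text
time_s: 18.5
tcp_pos: [0.422, 0.3145, 0.0752]
ee_rot: [[0.122, -0.96, 0.253], [-0.403, -0.281, -0.871], [0.907, 0.005, -0.421]]
wrist_force: [0.4, -0.0, -1.2]
gripper_width: 0.716
gripper_force: 30.0
```

```bash
python3 -c "
from s import *
plan([.4217,.3177,.0633],side(-74,25))"
```

```text
t 18.5 J [ 70.2  46.2 -20.4  32.3 -84.5 -76.2] p [0.422  0.3145 0.0752] F [ 0.4 -0.  -1.2] w 62.3 g 30.0
[[0.122, -0.96, 0.253], [-0.403, -0.281, -0.871], [0.907, 0.005, -0.421]]
shift tool mm [-12.1  -0.7   2.2]
rotvec tool deg [-0.17 -0.07  0.36]
```

Request:
play_rows(
  steps=[
    {"ax": 0,"ay": 0,"az": 0,"dx": -4,"dy": 0,"dz": 1.9,"claw": 55},
    {"ax": 0,"ay": 0,"az": 0,"dx": -3,"dy": 0,"dz": 1.4,"claw": 55},
    {"ax": 0,"ay": 0,"az": 0,"dx": -2,"dy": 0,"dz": 0.9,"claw": 55},
    {"ax": 0,"ay": 0,"az": 0,"dx": -1,"dy": 0,"dz": 0.5,"claw": 55},
    {"ax": 0,"ay": 0,"az": 0,"dx": -0.5,"dy": 0,"dz": 0.2,"claw": 55},
    {"ax": 0,"ay": 0,"az": 0,"dx": 0,"dy": 0,"dz": 0,"claw": 55},
  ],
)

```text
time_s: 19.1
tcp_pos: [0.4221, 0.315, 0.0645]
ee_rot: [[0.122, -0.96, 0.253], [-0.405, -0.281, -0.87], [0.906, 0.003, -0.423]]
wrist_force: [0.0, 0.4, -0.7]
gripper_width: 0.717
gripper_force: 30.0
```

Request:
play_rows(
  steps=[
    {"ax": 0,"ay": 0,"az": 0,"dx": -1,"dy": 0,"dz": 0.5,"claw": 55},
    {"ax": 0,"ay": 0,"az": 0,"dx": 0,"dy": 0,"dz": 0,"claw": 55},
    {"ax": 0,"ay": 0,"az": 0,"dx": 0,"dy": 0,"dz": 0,"claw": 55},
  ],
)

```text
time_s: 19.4
tcp_pos: [0.4221, 0.315, 0.0634]
ee_rot: [[0.122, -0.96, 0.253], [-0.405, -0.281, -0.87], [0.906, 0.003, -0.423]]
wrist_force: [-0.2, -0.2, 0.5]
gripper_width: 0.719
gripper_force: 30.0
```

Request:
play_rows(
  steps=[
    {"ax": 0,"ay": 0,"az": 0,"dx": 0,"dy": 0,"dz": 0,"claw": 66},
    {"ax": 0,"ay": 0,"az": 0,"dx": 0,"dy": 0,"dz": 0,"claw": 72},
    {"ax": 0,"ay": 0,"az": 0,"dx": 0,"dy": 0,"dz": 0,"claw": 80},
    {"ax": 0,"ay": 0,"az": 0,"dx": 0,"dy": 0,"dz": 0,"claw": 87},
    {"ax": 0,"ay": 0,"az": 0,"dx": 0,"dy": 0,"dz": 0,"claw": 87},
    {"ax": 0,"ay": 0,"az": 0,"dx": 9,"dy": 0,"dz": -4.2,"claw": 87},
    {"ax": 0,"ay": 0,"az": 0,"dx": 18,"dy": 0,"dz": -8.4,"claw": 87},
    {"ax": 0,"ay": 0,"az": 0,"dx": 18,"dy": 0,"dz": -8.4,"claw": 87},
    {"ax": 0,"ay": 0,"az": 0,"dx": 18,"dy": 0,"dz": -8.4,"claw": 87},
    {"ax": 0,"ay": 0,"az": 0,"dx": 18,"dy": 0,"dz": -8.4,"claw": 87},
    {"ax": 0,"ay": 0,"az": 0,"dx": 27,"dy": 0,"dz": -12.6,"claw": 87},
    {"ax": 0,"ay": 0,"az": 0,"dx": 27,"dy": 0,"dz": -12.6,"claw": 87},
    {"ax": 0,"ay": 0,"az": 0,"dx": 27,"dy": 0,"dz": -12.6,"claw": 87},
    {"ax": 0,"ay": 0,"az": 0,"dx": 27,"dy": 0,"dz": -12.6,"claw": 87},
  ],
)

```text
time_s: 20.8
tcp_pos: [0.4225, 0.3148, 0.2746]
ee_rot: [[0.121, -0.96, 0.253], [-0.406, -0.281, -0.87], [0.906, 0.003, -0.424]]
wrist_force: [0.5, 0.5, -0.3]
gripper_width: 0.999
gripper_force: 0.0
```

```bash
python3 -c "
from s import *
from m import fit,win
st()
T=pts(capture('top')); S=pts(capture('scene'))
b=win(T,172,232,22); fit(b,.074,.09,'beaker T')
b=win(S,340,188,24); b=b[(abs(b[:,0]-.42)<.06)&(abs(b[:,1]-.315)<.05)]; fit(b,.074,.09,'beaker S'); fit(b,.03,.07,'side S')
for i in range(3):
  T=pts(capture('top')); fit(win(T,289,195,25),.131,.139,'jar')
J=win(T,289,195,35); J=J[(J[:,2]>.145)&(J[:,2]<.165)]; print('hooks',np.round(cv2.minEnclosingCircle(J[:,:2].astype(np.float32))[0],4),len(J))
"
```

```text
t 20.8 J [  70.1   31.8  -14.1   33.1 -101.8  -65. ] p [0.4225 0.3148 0.2746] F [ 0.5  0.5 -0.3] w 86.9 g 0.0
[[0.121, -0.96, 0.253], [-0.406, -0.281, -0.87], [0.906, 0.003, -0.424]]
beaker T 108 enc [0.4219 0.3149 0.0321] lsq [0.4216 0.3146 0.0305] z [0.0754 0.0801 0.0834]
beaker S 98 enc [0.4221 0.3148 0.0341] lsq [0.4229 0.3156 0.0307] z [0.0745 0.0777 0.0806]
side S 364 enc [0.4225 0.316  0.0346] lsq [0.4229 0.3153 0.0306] z [0.0324 0.0543 0.0685]
jar 215 enc [0.5412 0.042  0.0445] lsq [0.542  0.0375 0.0374] z [0.1323 0.1352 0.1377]
jar 219 enc [0.5409 0.0422 0.0444] lsq [0.542  0.0375 0.0374] z [0.1325 0.1353 0.1377]
jar 220 enc [0.539  0.0397 0.0437] lsq [0.5419 0.0374 0.0373] z [0.1318 0.1352 0.1375]
hooks [0.5424 0.0371] 107
```

Request:
play_rows(
  steps=[
    {"ax": 0,"ay": -7,"az": 0,"dx": 0,"dy": 0,"dz": 0,"claw": 87},
    {"ax": 0,"ay": -7,"az": 0,"dx": 0,"dy": 0,"dz": 0,"claw": 87},
    {"ax": 0,"ay": -7,"az": 0,"dx": 0,"dy": 0,"dz": 0,"claw": 87},
    {"ax": 0,"ay": -7,"az": 0,"dx": 0,"dy": 0,"dz": 0,"claw": 87},
    {"ax": 0,"ay": -7,"az": 0,"dx": 0,"dy": 0,"dz": 0,"claw": 87},
    {"ax": 0,"ay": -7,"az": 0,"dx": 0,"dy": 0,"dz": 0,"claw": 87},
    {"ax": 0,"ay": -7,"az": 0,"dx": 0,"dy": 0,"dz": 0,"claw": 87},
    {"ax": 0,"ay": -7,"az": 0,"dx": 0,"dy": 0,"dz": 0,"claw": 87},
    {"ax": 0,"ay": -7,"az": 0,"dx": 0,"dy": 0,"dz": 0,"claw": 87},
    {"ax": 0,"ay": -2,"az": 0,"dx": 0,"dy": 0,"dz": 0,"claw": 87},
    {"ax": 0,"ay": 0,"az": 8,"dx": 0,"dy": 0,"dz": 0,"claw": 87},
    {"ax": 0,"ay": 0,"az": 8,"dx": 0,"dy": 0,"dz": 0,"claw": 87},
    {"ax": 0,"ay": 0,"az": 8,"dx": 0,"dy": 0,"dz": 0,"claw": 87},
    {"ax": 0,"ay": 0,"az": 8,"dx": 0,"dy": 0,"dz": 0,"claw": 87},
    {"ax": 0,"ay": 0,"az": 8,"dx": 0,"dy": 0,"dz": 0,"claw": 87},
    {"ax": 0,"ay": 0,"az": 8,"dx": 0,"dy": 0,"dz": 0,"claw": 87},
    {"ax": 0,"ay": 0,"az": 5,"dx": 0,"dy": 0,"dz": 0,"claw": 87},
  ],
)

```text
time_s: 22.75
tcp_pos: [0.4222, 0.315, 0.2705]
ee_rot: [[-0.601, -0.8, -0.005], [-0.8, 0.601, -0.004], [0.006, 0.001, -1.0]]
wrist_force: [-0.2, -0.1, -0.6]
gripper_width: 1.0
gripper_force: 0.0
```

```bash
python3 -c "
from s import *
plan([.4315,-.3184,.2],down(-127))"
```

```text
t 22.75 J [ 54.3  11.3  -9.8  -0.1 -69.3 -91.2] p [0.4222 0.315  0.2705] F [-0.2 -0.1 -0.6] w 87.0 g 0.0
[[-0.601, -0.8, -0.005], [-0.8, 0.601, -0.004], [0.006, 0.001, -1.0]]
shift tool mm [ 500.4 -387.9   73.2]
rotvec tool deg [ 0.08 -0.37  0.09]
```

Request:
play_rows(
  steps=[
    {"ax": 0,"ay": 0,"az": 0,"dx": 14,"dy": -11,"dz": 0,"claw": 87},
    {"ax": 0,"ay": 0,"az": 0,"dx": 28,"dy": -22,"dz": 0,"claw": 87},
    {"ax": 0,"ay": 0,"az": 0,"dx": 28,"dy": -22,"dz": 0,"claw": 87},
    {"ax": 0,"ay": 0,"az": 0,"dx": 28,"dy": -22,"dz": 0,"claw": 87},
    {"ax": 0,"ay": 0,"az": 0,"dx": 28,"dy": -22,"dz": 0,"claw": 87},
    {"ax": 0,"ay": 0,"az": 0,"dx": 28,"dy": -22,"dz": 0,"claw": 87},
    {"ax": 0,"ay": 0,"az": 0,"dx": 28,"dy": -22,"dz": 0,"claw": 87},
    {"ax": 0,"ay": 0,"az": 0,"dx": 28,"dy": -22,"dz": 0,"claw": 87},
    {"ax": 0,"ay": 0,"az": 0,"dx": 28,"dy": -22,"dz": 0,"claw": 87},
    {"ax": 0,"ay": 0,"az": 0,"dx": 28,"dy": -22,"dz": 0,"claw": 87},
    {"ax": 0,"ay": 0,"az": 0,"dx": 28,"dy": -22,"dz": 6,"claw": 87},
    {"ax": 0,"ay": 0,"az": 0,"dx": 28,"dy": -22,"dz": 10,"claw": 87},
    {"ax": 0,"ay": 0,"az": 0,"dx": 28,"dy": -22,"dz": 10,"claw": 87},
    {"ax": 0,"ay": 0,"az": 0,"dx": 28,"dy": -22,"dz": 10,"claw": 87},
    {"ax": 0,"ay": 0,"az": 0,"dx": 28,"dy": -22,"dz": 10,"claw": 70},
    {"ax": 0,"ay": 0,"az": 0,"dx": 28,"dy": -22,"dz": 10,"claw": 60},
    {"ax": 0,"ay": 0,"az": 0,"dx": 28,"dy": -22,"dz": 10,"claw": 60},
    {"ax": 0,"ay": 0,"az": 0,"dx": 28,"dy": -22,"dz": 10,"claw": 60},
    {"ax": 0,"ay": 0,"az": 0,"dx": 14,"dy": -11,"dz": 0,"claw": 60},
  ],
)

```text
time_s: 24.65
tcp_pos: [0.4369, -0.3275, 0.1937]
ee_rot: [[-0.598, -0.801, -0.009], [-0.801, 0.598, 0.001], [0.005, 0.008, -1.0]]
wrist_force: [-0.4, 0.9, -0.1]
gripper_width: 0.706
gripper_force: 0.0
```

```bash
python3 -c "
from s import *
plan([.4315,-.3184,.05],down(-127))"
```

```text
t 24.65 J [-19.8  16.7 -14.1   0.1 -59.7 -17. ] p [ 0.4369 -0.3275  0.1937] F [-0.4  0.9 -0.1] w 61.5 g 0.0
[[-0.598, -0.801, -0.009], [-0.801, 0.598, 0.001], [0.005, 0.008, -1.0]]
shift tool mm [ -4.8   8.6 143.8]
rotvec tool deg [ 0.44 -0.27  0.27]
```

Request:
play_rows(
  steps=[
    {"ax": 0.44,"ay": -0.27,"az": 0.27,"dx": -4.8,"dy": 8.6,"dz": 10,"claw": 60},
    {"ax": 0,"ay": 0,"az": 0,"dx": 0,"dy": 0,"dz": 25,"claw": 60},
    {"ax": 0,"ay": 0,"az": 0,"dx": 0,"dy": 0,"dz": 25,"claw": 60},
    {"ax": 0,"ay": 0,"az": 0,"dx": 0,"dy": 0,"dz": 25,"claw": 60},
    {"ax": 0,"ay": 0,"az": 0,"dx": 0,"dy": 0,"dz": 25,"claw": 60},
    {"ax": 0,"ay": 0,"az": 0,"dx": 0,"dy": 0,"dz": 20,"claw": 60},
    {"ax": 0,"ay": 0,"az": 0,"dx": 0,"dy": 0,"dz": 10,"claw": 60},
    {"ax": 0,"ay": 0,"az": 0,"dx": 0,"dy": 0,"dz": 5,"claw": 60},
    {"ax": 0,"ay": 0,"az": 0,"dx": 0,"dy": 0,"dz": 0,"claw": 60},
  ],
)

```text
time_s: 25.55
tcp_pos: [0.4354, -0.3169, 0.0511]
ee_rot: [[-0.601, -0.8, 0.005], [-0.8, 0.601, -0.002], [-0.002, -0.005, -1.0]]
wrist_force: [-0.6, -1.1, 0.0]
gripper_width: 0.686
gripper_force: 0.0
```

```bash
python3 -c "
from s import *
plan([.4315,-.3184,.0385],down(-127))"
```

```text
t 25.55 J [-18.8  25.7 -24.9  -0.  -39.1 -18.1] p [ 0.4354 -0.3169  0.0511] F [-0.6 -1.1  0. ] w 59.7 g 0.0
[[-0.601, -0.8, 0.005], [-0.8, 0.601, -0.002], [-0.002, -0.005, -1.0]]
shift tool mm [ 3.6  2.3 12.6]
rotvec tool deg [-0.26  0.09  0.09]
```

Request:
play_rows(
  steps=[
    {"ax": 0,"ay": 0,"az": 0,"dx": 3.6,"dy": 2.3,"dz": 0,"claw": 60},
    {"ax": 0,"ay": 0,"az": 0,"dx": 0,"dy": 0,"dz": 6,"claw": 60},
    {"ax": 0,"ay": 0,"az": 0,"dx": 0,"dy": 0,"dz": 4,"claw": 60},
    {"ax": 0,"ay": 0,"az": 0,"dx": 0,"dy": 0,"dz": 2,"claw": 60},
    {"ax": 0,"ay": 0,"az": 0,"dx": 0,"dy": 0,"dz": 0,"claw": 50},
  ],
)

```text
time_s: 26.05
tcp_pos: [0.4316, -0.3183, 0.0391]
ee_rot: [[-0.601, -0.799, 0.005], [-0.799, 0.601, -0.002], [-0.002, -0.005, -1.0]]
wrist_force: [0.7, 0.0, -0.2]
gripper_width: 0.651
gripper_force: 0.0
```

```bash
python3 -c "
from s import *
plan([.4315,-.3184,.0385],down(-127))"
```

```text
t 26.05 J [-19.1  26.6 -25.8  -0.  -37.3 -17.8] p [ 0.4316 -0.3183  0.0391] F [ 0.7  0.  -0.2] w 56.6 g 0.0
[[-0.601, -0.799, 0.005], [-0.799, 0.601, -0.002], [-0.002, -0.005, -1.0]]
shift tool mm [0.1 0.1 0.6]
rotvec tool deg [-0.3   0.11  0.05]
```

Request:
play_rows(
  steps=[
    {"ax": -0.3,"ay": 0.1,"az": 0,"dx": 0,"dy": 0,"dz": 0,"claw": 40},
    {"ax": 0,"ay": 0,"az": 0,"dx": 0,"dy": 0,"dz": 0,"claw": 30},
    {"ax": 0,"ay": 0,"az": 0,"dx": 0,"dy": 0,"dz": 0,"claw": 20},
    {"ax": 0,"ay": 0,"az": 0,"dx": 0,"dy": 0,"dz": 0,"claw": 15},
    {"ax": 0,"ay": 0,"az": 0,"dx": 0,"dy": 0,"dz": 0,"claw": 15},
    {"ax": 0,"ay": 0,"az": 0,"dx": 0,"dy": 0,"dz": 0,"claw": 15},
    {"ax": 0,"ay": 0,"az": 0,"dx": 0,"dy": 0,"dz": 0,"claw": 15},
  ],
)

```text
time_s: 26.75
tcp_pos: [0.4318, -0.3184, 0.0394]
ee_rot: [[-0.601, -0.799, 0.001], [-0.799, 0.601, 0.0], [-0.0, -0.0, -1.0]]
wrist_force: [-1.2, -0.1, 0.6]
gripper_width: 0.272
gripper_force: 30.0
```

```bash
python3 -c "
from s import *
st()"
```

```text
t 26.75 J [-19.1  26.7 -25.5  -0.  -37.7 -17.9] p [ 0.4318 -0.3184  0.0394] F [-1.2 -0.1  0.6] w 23.7 g 30.0
[[-0.601, -0.799, 0.001], [-0.799, 0.601, 0.0], [-0.0, -0.0, -1.0]]
```

Request:
play_rows(
  steps=[
    {"ax": 0,"ay": 0,"az": 0,"dx": 0,"dy": 0,"dz": -10,"claw": 15},
    {"ax": 0,"ay": 0,"az": 0,"dx": 0,"dy": 0,"dz": -25,"claw": 15},
    {"ax": 0,"ay": 0,"az": 0,"dx": 0,"dy": 0,"dz": -30,"claw": 15},
    {"ax": 0,"ay": 0,"az": 0,"dx": 0,"dy": 0,"dz": -30,"claw": 15},
    {"ax": 0,"ay": 0,"az": 0,"dx": 0,"dy": 0,"dz": -30,"claw": 15},
    {"ax": 0,"ay": 0,"az": 0,"dx": 0,"dy": 0,"dz": -30,"claw": 15},
    {"ax": 0,"ay": 0,"az": 0,"dx": 0,"dy": 0,"dz": -30,"claw": 15},
    {"ax": 0,"ay": 0,"az": 0,"dx": -15,"dy": 5.3,"dz": -20,"claw": 15},
    {"ax": 0,"ay": 0,"az": 0,"dx": -30,"dy": 10.7,"dz": -5,"claw": 15},
    {"ax": 0,"ay": 0,"az": 0,"dx": -30,"dy": 10.7,"dz": 0,"claw": 15},
    {"ax": 0,"ay": 0,"az": 0,"dx": -30,"dy": 10.7,"dz": 0,"claw": 15},
    {"ax": 0,"ay": 0,"az": 0,"dx": -30,"dy": 10.7,"dz": 0,"claw": 15},
    {"ax": 0,"ay": 0,"az": 0,"dx": -30,"dy": 10.7,"dz": 0,"claw": 15},
    {"ax": 0,"ay": 0,"az": 0,"dx": -30,"dy": 10.7,"dz": 0,"claw": 15},
    {"ax": 0,"ay": 0,"az": 0,"dx": -30,"dy": 10.7,"dz": 0,"claw": 15},
    {"ax": 0,"ay": 0,"az": 0,"dx": -30,"dy": 10.7,"dz": 0,"claw": 15},
    {"ax": 0,"ay": 0,"az": 0,"dx": -30,"dy": 10.7,"dz": 0,"claw": 15},
    {"ax": 0,"ay": 0,"az": 0,"dx": -30,"dy": 10.7,"dz": 0,"claw": 15},
    {"ax": 0,"ay": 0,"az": 0,"dx": -30,"dy": 10.7,"dz": 0,"claw": 15},
    {"ax": 0,"ay": 0,"az": 0,"dx": -5,"dy": 2,"dz": 0,"claw": 15},
  ],
)

```text
time_s: 28.75
tcp_pos: [0.5428, 0.039, 0.2498]
ee_rot: [[-0.599, -0.801, 0.001], [-0.801, 0.599, 0.001], [-0.001, -0.001, -1.0]]
wrist_force: [-0.1, -0.3, -0.1]
gripper_width: 0.271
gripper_force: 30.0
```

```bash
cat > q.py <<'E'
from s import *
s=sense(); p=np.array(s["tcp_pos"]); print("lid_seat above rim",np.round((p[2]-.0394+.018-.135)*1000,1))
plan([.5422,.0373,p[2]],down(-127))
E
python3 q.py
python3 - <<'E'
from h import *
S=pts(capture('scene')); s=sense(); p=s["tcp_pos"]
P=S.reshape(-1,3); P=P[np.linalg.norm(P[:,:2]-p[:2],axis=1)<.06]
z0=p[2]-.0394
for a,b in((.0,.012),(.018,.023)):
    Q=P[(P[:,2]>z0+a)&(P[:,2]<z0+b)]
    A=np.c_[2*Q[:,:2],np.ones(len(Q))]; q=np.linalg.lstsq(A,(Q[:,:2]**2).sum(1),rcond=None)[0]; print(len(Q),np.round(q[:2],4),np.sqrt(q[2]+q[0]**2+q[1]**2))
E
```

```text
lid_seat above rim 93.4
t 28.75 J [ 21.2  13.6  -9.8  -0.  -66.5 -58. ] p [0.5428 0.039  0.2498] F [-0.1 -0.3 -0.1] w 23.6 g 30.0
[[-0.599, -0.801, 0.001], [-0.801, 0.599, 0.001], [-0.001, -0.001, -1.0]]
shift tool mm [ 1.7 -0.5 -0. ]
rotvec tool deg [-0.04  0.07  0.23]
74 [0.5447 0.038 ] 0.029617885156355873
173 [0.5463 0.0392] 0.03458776237966797
```

Request:
play_rows(
  steps=[
    {"ax": 0,"ay": 0,"az": 0,"dx": 1.7,"dy": -0.5,"dz": 10,"claw": 15},
    {"ax": 0,"ay": 0,"az": 0,"dx": 0,"dy": 0,"dz": 20,"claw": 15},
    {"ax": 0,"ay": 0,"az": 0,"dx": 0,"dy": 0,"dz": 20,"claw": 15},
    {"ax": 0,"ay": 0,"az": 0,"dx": 0,"dy": 0,"dz": 15,"claw": 15},
    {"ax": 0,"ay": 0,"az": 0,"dx": 0,"dy": 0,"dz": 5,"claw": 15},
    {"ax": 0,"ay": 0,"az": 0,"dx": 0,"dy": 0,"dz": 0,"claw": 15},
    {"ax": 0,"ay": 0,"az": 0,"dx": 0,"dy": 0,"dz": 0,"claw": 15},
  ],
)

```text
time_s: 29.5
tcp_pos: [0.5419, 0.0343, 0.1802]
ee_rot: [[-0.602, -0.799, 0.002], [-0.799, 0.602, 0.0], [-0.001, -0.001, -1.0]]
wrist_force: [-0.0, 1.2, -0.4]
gripper_width: 0.267
gripper_force: 30.0
```

```bash
python3 q.py
```

```text
lid_seat above rim 23.8
t 29.5 J [ 20.8  16.9 -16.    0.  -57.1 -57.8] p [0.5419 0.0343 0.1802] F [-0.   1.2 -0.4] w 23.3 g 30.0
[[-0.602, -0.799, 0.002], [-0.799, 0.602, 0.0], [-0.001, -0.001, -1.0]]
shift tool mm [-2.6  1.6  0. ]
rotvec tool deg [-0.08  0.07  0.02]
```

Request:
play_rows(
  steps=[
    {"ax": 0,"ay": 0,"az": 0,"dx": -2.6,"dy": 1.6,"dz": 0,"claw": 15},
    {"ax": 0,"ay": 0,"az": 0,"dx": 0,"dy": 0,"dz": 4,"claw": 15},
    {"ax": 0,"ay": 0,"az": 0,"dx": 0,"dy": 0,"dz": 3,"claw": 15},
    {"ax": 0,"ay": 0,"az": 0,"dx": 0,"dy": 0,"dz": 2,"claw": 15},
    {"ax": 0,"ay": 0,"az": 0,"dx": 0,"dy": 0,"dz": 0,"claw": 15},
    {"ax": 0,"ay": 0,"az": 0,"dx": 0,"dy": 0,"dz": 0,"claw": 15},
  ],
)

```text
time_s: 30.1
tcp_pos: [0.5419, 0.0378, 0.1704]
ee_rot: [[-0.601, -0.799, 0.0], [-0.799, 0.601, -0.0], [-0.0, -0.0, -1.0]]
wrist_force: [0.7, -0.2, -0.6]
gripper_width: 0.275
gripper_force: 30.0
```

```bash
python3 q.py
python3 - <<'E'
from h import *
c=capture('scene'); cv2.imwrite('pics/s6.png',cv2.resize(c['frame'][140:235,190:300],None,fx=6,fy=6,interpolation=cv2.INTER_CUBIC))
E
```

```text
lid_seat above rim 14.0
t 30.1 J [ 21.1  17.5 -16.6   0.  -55.9 -58.1] p [0.5419 0.0378 0.1704] F [ 0.7 -0.2 -0.6] w 23.9 g 30.0
[[-0.601, -0.799, 0.0], [-0.799, 0.601, -0.0], [-0.0, -0.0, -1.0]]
shift tool mm [ 0.2 -0.6  0. ]
rotvec tool deg [-0.02  0.01  0.06]
```

View pics/s6.png

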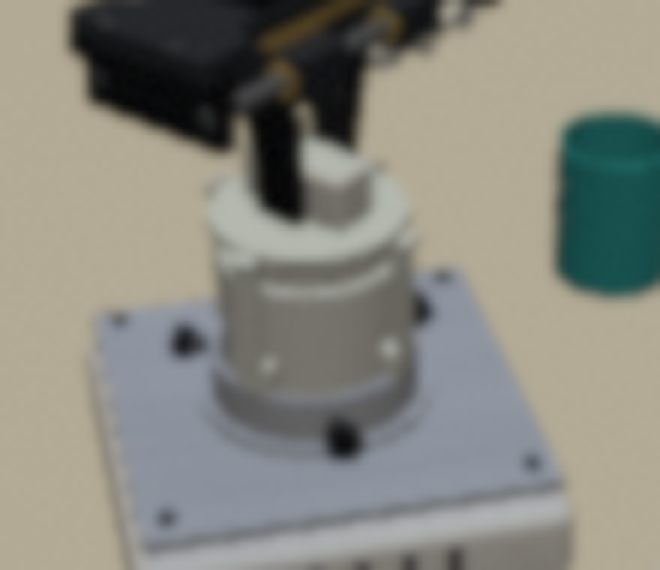

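The crop shows the plug in the mouth with the flange level on the hooks at about (310,215), centred on the jar. Now I'll press in small steps.

Request:
play_rows(
  steps=[
    {"ax": 0,"ay": 0,"az": 0,"dx": 0,"dy": -0.3,"dz": 1,"claw": 15},
    {"ax": 0,"ay": 0,"az": 0,"dx": 0,"dy": 0,"dz": 1,"claw": 15},
    {"ax": 0,"ay": 0,"az": 0,"dx": 0,"dy": 0,"dz": 1,"claw": 15},
    {"ax": 0,"ay": 0,"az": 0,"dx": 0,"dy": 0,"dz": 1,"claw": 15},
    {"ax": 0,"ay": 0,"az": 0,"dx": 0,"dy": 0,"dz": 0,"claw": 15},
  ],
)

```text
time_s: 30.65
tcp_pos: [0.5429, 0.0379, 0.1675]
ee_rot: [[-0.601, -0.8, 0.003], [-0.8, 0.601, 0.0], [-0.002, -0.002, -1.0]]
wrist_force: [-0.8, 1.6, 5.2]
gripper_width: 0.273
gripper_force: 30.0
```

```bash
python3 q.py
```

```text
lid_seat above rim 11.1
t 30.65 J [ 21.1  17.7 -16.8   0.  -55.3 -58. ] p [0.5429 0.0379 0.1675] F [-0.8  1.6  5.2] w 23.8 g 30.0
[[-0.601, -0.8, 0.003], [-0.8, 0.601, 0.0], [-0.002, -0.002, -1.0]]
shift tool mm [ 0.9  0.2 -0. ]
rotvec tool deg [-0.12  0.11  0.08]
```

Request:
play_rows(
  steps=[
    {"ax": 0,"ay": 0,"az": 0,"dx": 0.5,"dy": 0,"dz": 1,"claw": 15},
    {"ax": 0,"ay": 0,"az": 0,"dx": 0,"dy": 0,"dz": 1,"claw": 15},
    {"ax": 0,"ay": 0,"az": 0,"dx": 0,"dy": 0,"dz": 1,"claw": 15},
    {"ax": 0,"ay": 0,"az": 0,"dx": 0,"dy": 0,"dz": 0,"claw": 15},
  ],
)

```text
time_s: 31.05
tcp_pos: [0.5433, 0.0376, 0.166]
ee_rot: [[-0.6, -0.8, 0.005], [-0.8, 0.6, 0.0], [-0.003, -0.004, -1.0]]
wrist_force: [-2.2, 1.2, 11.0]
gripper_width: 0.269
gripper_force: 30.0
```

```bash
python3 q.py
```

```text
lid_seat above rim 9.6
t 31.05 J [ 21.1  17.8 -17.    0.1 -55.  -58. ] p [0.5433 0.0376 0.166 ] F [-2.2  1.2 11. ] w 23.4 g 30.0
[[-0.6, -0.8, 0.005], [-0.8, 0.6, 0.0], [-0.003, -0.004, -1.0]]
shift tool mm [ 0.9  0.8 -0. ]
rotvec tool deg [-0.23  0.19  0.12]
```

Request:
play_rows(
  steps=[
    {"ax": 0,"ay": 0,"az": 0,"dx": 0.6,"dy": 0.5,"dz": 1,"claw": 15},
    {"ax": 0,"ay": 0,"az": 0,"dx": 0,"dy": 0,"dz": 1,"claw": 15},
    {"ax": 0,"ay": 0,"az": 0,"dx": 0,"dy": 0,"dz": 1,"claw": 15},
    {"ax": 0,"ay": 0,"az": 0,"dx": 0,"dy": 0,"dz": 0,"claw": 15},
  ],
)

```text
time_s: 31.45
tcp_pos: [0.5437, 0.0375, 0.1648]
ee_rot: [[-0.6, -0.8, 0.008], [-0.8, 0.6, 0.0], [-0.005, -0.007, -1.0]]
wrist_force: [-3.2, 2.0, 16.4]
gripper_width: 0.27
gripper_force: 30.0
```

```bash
python3 q.py
```

```text
lid_seat above rim 8.4
t 31.45 J [ 21.1  17.8 -17.2   0.2 -54.6 -58. ] p [0.5437 0.0375 0.1648] F [-3.2  2.  16.4] w 23.5 g 30.0
[[-0.6, -0.8, 0.008], [-0.8, 0.6, 0.0], [-0.005, -0.007, -1.0]]
shift tool mm [ 1.   1.1 -0. ]
rotvec tool deg [-0.37  0.31  0.16]
```

Request:
play_rows(
  steps=[
    {"ax": -0.4,"ay": 0.3,"az": 0,"dx": 0.8,"dy": 0.9,"dz": 1,"claw": 15},
    {"ax": 0,"ay": 0,"az": 0,"dx": 0,"dy": 0,"dz": 1,"claw": 15},
    {"ax": 0,"ay": 0,"az": 0,"dx": 0,"dy": 0,"dz": 0,"claw": 15},
  ],
)

```text
time_s: 31.75
tcp_pos: [0.5438, 0.0375, 0.1642]
ee_rot: [[-0.599, -0.801, 0.003], [-0.801, 0.599, 0.001], [-0.002, -0.002, -1.0]]
wrist_force: [-2.5, 1.2, 21.0]
gripper_width: 0.271
gripper_force: 30.0
```

```bash
python3 q.py
```

```text
lid_seat above rim 7.8
t 31.75 J [ 21.   18.  -17.    0.  -54.9 -57.8] p [0.5438 0.0375 0.1642] F [-2.5  1.2 21. ] w 23.6 g 30.0
[[-0.599, -0.801, 0.003], [-0.801, 0.599, 0.001], [-0.002, -0.002, -1.0]]
shift tool mm [ 1.1  1.1 -0. ]
rotvec tool deg [-0.12  0.14  0.21]
```

Request:
play_rows(
  steps=[
    {"ax": 0,"ay": 0,"az": 0,"dx": 0.5,"dy": 0.5,"dz": 1,"claw": 15},
    {"ax": 0,"ay": 0,"az": 0,"dx": 0,"dy": 0,"dz": 0.5,"claw": 15},
    {"ax": 0,"ay": 0,"az": 0,"dx": 0,"dy": 0,"dz": 0,"claw": 15},
    {"ax": 0,"ay": 0,"az": 0,"dx": 0,"dy": 0,"dz": 0,"claw": 15},
  ],
)

```text
time_s: 32.15
tcp_pos: [0.5438, 0.0375, 0.1637]
ee_rot: [[-0.599, -0.801, 0.005], [-0.801, 0.599, 0.001], [-0.004, -0.004, -1.0]]
wrist_force: [-2.8, 2.0, 24.2]
gripper_width: 0.271
gripper_force: 30.0
```

```bash
python3 q.py
```

```text
lid_seat above rim 7.3
t 32.15 J [ 21.   17.9 -17.1   0.1 -54.7 -57.8] p [0.5438 0.0375 0.1637] F [-2.8  2.  24.2] w 23.6 g 30.0
[[-0.599, -0.801, 0.005], [-0.801, 0.599, 0.001], [-0.004, -0.004, -1.0]]
shift tool mm [ 1.1  1.1 -0. ]
rotvec tool deg [-0.21  0.22  0.24]
```

Request:
play_rows(
  steps=[
    {"ax": -0.2,"ay": 0.2,"az": 0,"dx": 0.6,"dy": 0.8,"dz": 0,"claw": 15},
    {"ax": 0,"ay": 0,"az": 0,"dx": 0.6,"dy": 0.8,"dz": 0,"claw": 15},
    {"ax": 0,"ay": 0,"az": 0,"dx": 0,"dy": 0,"dz": 0.5,"claw": 15},
    {"ax": 0,"ay": 0,"az": 0,"dx": 0,"dy": 0,"dz": 0,"claw": 15},
  ],
)

```text
time_s: 32.55
tcp_pos: [0.5436, 0.0376, 0.1637]
ee_rot: [[-0.598, -0.801, 0.005], [-0.801, 0.598, 0.0], [-0.003, -0.003, -1.0]]
wrist_force: [-0.1, -0.4, 22.6]
gripper_width: 0.269
gripper_force: 30.0
```

```bash
python3 q.py
```

```text
lid_seat above rim 7.3
t 32.55 J [ 21.   17.9 -17.1   0.1 -54.7 -57.8] p [0.5436 0.0376 0.1637] F [-0.1 -0.4 22.6] w 23.4 g 30.0
[[-0.598, -0.801, 0.005], [-0.801, 0.598, 0.0], [-0.003, -0.003, -1.0]]
shift tool mm [ 1.1  0.9 -0. ]
rotvec tool deg [-0.2   0.18  0.25]
```

Request:
play_rows(
  steps=[
    {"ax": 0,"ay": 0,"az": 0,"dx": 0,"dy": 0,"dz": 0.5,"claw": 15},
    {"ax": 0,"ay": 0,"az": 0,"dx": 0,"dy": 0,"dz": 0.5,"claw": 15},
    {"ax": 0,"ay": 0,"az": 0,"dx": 0,"dy": 0,"dz": 0,"claw": 15},
  ],
)

```text
time_s: 32.85
tcp_pos: [0.5414, 0.0378, 0.1598]
ee_rot: [[-0.6, -0.8, -0.001], [-0.8, 0.6, 0.002], [-0.001, 0.002, -1.0]]
wrist_force: [2.7, 1.5, 8.0]
gripper_width: 0.271
gripper_force: 30.0
```

```bash
python3 q.py
```

```text
lid_seat above rim 3.4
t 32.85 J [ 21.1  18.1 -17.4  -0.1 -54.5 -57.8] p [0.5414 0.0378 0.1598] F [2.7 1.5 8. ] w 23.6 g 30.0
[[-0.6, -0.8, -0.001], [-0.8, 0.6, 0.002], [-0.001, 0.002, -1.0]]
shift tool mm [-0.1 -1.  -0. ]
rotvec tool deg [0.09 0.05 0.15]
```

Request:
play_rows(
  steps=[
    {"ax": 0,"ay": 0,"az": 0,"dx": -0.4,"dy": -0.8,"dz": 0.5,"claw": 15},
    {"ax": 0,"ay": 0,"az": 0,"dx": 0,"dy": 0,"dz": 0.5,"claw": 15},
    {"ax": 0,"ay": 0,"az": 0,"dx": 0,"dy": 0,"dz": 0.5,"claw": 15},
    {"ax": 0,"ay": 0,"az": 0,"dx": 0,"dy": 0,"dz": 0,"claw": 15},
  ],
)

```text
time_s: 33.25
tcp_pos: [0.5407, 0.0375, 0.1564]
ee_rot: [[-0.6, -0.8, -0.006], [-0.8, 0.6, 0.001], [0.003, 0.005, -1.0]]
wrist_force: [1.5, 2.4, 9.9]
gripper_width: 0.276
gripper_force: 30.0
```

```bash
python3 q.py
```

```text
lid_seat above rim 0.0
t 33.25 J [ 21.   18.4 -17.5  -0.2 -54.4 -57.8] p [0.5407 0.0375 0.1564] F [1.5 2.4 9.9] w 24.0 g 30.0
[[-0.6, -0.8, -0.006], [-0.8, 0.6, 0.001], [0.003, 0.005, -1.0]]
shift tool mm [-0.7 -1.3 -0. ]
rotvec tool deg [ 0.28 -0.17  0.13]
```

Request:
play_rows(
  steps=[
    {"ax": 0.3,"ay": -0.2,"az": 0,"dx": -0.7,"dy": -1.2,"dz": 0,"claw": 15},
    {"ax": 0,"ay": 0,"az": 0,"dx": 0,"dy": 0,"dz": 0.3,"claw": 15},
    {"ax": 0,"ay": 0,"az": 0,"dx": 0,"dy": 0,"dz": 0,"claw": 15},
    {"ax": 0,"ay": 0,"az": 0,"dx": 0,"dy": 0,"dz": 0,"claw": 15},
    {"ax": 0,"ay": 0,"az": 0,"dx": 0,"dy": 0,"dz": 0,"claw": 15},
  ],
)

```text
time_s: 33.75
tcp_pos: [0.5407, 0.0375, 0.1564]
ee_rot: [[-0.6, -0.8, -0.002], [-0.8, 0.6, 0.0], [0.001, 0.002, -1.0]]
wrist_force: [-2.7, 5.6, 13.5]
gripper_width: 0.274
gripper_force: 30.0
```

```bash
python3 q.py;  python3 - <<'E'
from h import *
for i in range(3): c=capture('scene'); print(np.round(sense()['wrist_force'],1))
t=capture('top')['frame']
cv2.imwrite('pics/s7.png',np.hstack([cv2.resize(c['frame'][140:230,195:295],(400,360),interpolation=cv2.INTER_CUBIC),cv2.resize(c['frame'][140:230,290:390],(400,360))]))
E
```

```text
lid_seat above rim 0.0
t 33.75 J [ 21.1  18.3 -17.7  -0.1 -54.1 -57.9] p [0.5407 0.0375 0.1564] F [-2.7  5.6 13.5] w 23.8 g 30.0
[[-0.6, -0.8, -0.002], [-0.8, 0.6, 0.0], [0.001, 0.002, -1.0]]
shift tool mm [-0.7 -1.3 -0. ]
rotvec tool deg [ 0.12 -0.07  0.12]
[-1.9  4.  14.2]
[-3.2  4.7 13.8]
[-4.6  4.6 14. ]
```

View pics/s7.png

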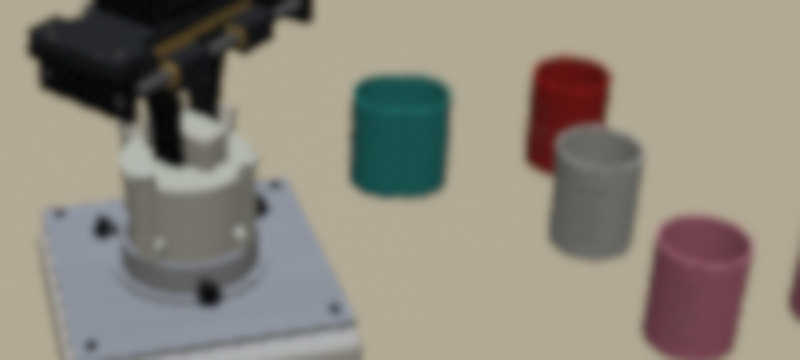

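The lid is under the hooks and flush on the rim at (188,165), and the grey beaker is upright and empty at (595,190). I'll ease the push to about 10 N.

Request:
play_rows(
  steps=[
    {"ax": 0,"ay": 0,"az": 0,"dx": -0.3,"dy": 0.8,"dz": -0.8,"claw": 15},
    {"ax": 0,"ay": 0,"az": 0,"dx": 0,"dy": 0,"dz": 0,"claw": 15},
    {"ax": 0,"ay": 0,"az": 0,"dx": 0,"dy": 0,"dz": 0,"claw": 15},
    {"ax": 0,"ay": 0,"az": 0,"dx": 0,"dy": 0,"dz": 0,"claw": 15},
  ],
)

```text
time_s: 34.35
tcp_pos: [0.5407, 0.0376, 0.1564]
ee_rot: [[-0.6, -0.8, -0.002], [-0.8, 0.6, -0.001], [0.002, 0.001, -1.0]]
wrist_force: [1.1, 0.3, 8.7]
gripper_width: 0.271
gripper_force: 30.0
```

```bash
python3 q.py;  python3 - <<'E'
from h import *
for i in range(4): capture('scene'); print(np.round(sense()['wrist_force'],1))
E
```

```text
lid_seat above rim 0.0
t 34.35 J [ 21.1  18.3 -17.7  -0.  -54.1 -58. ] p [0.5407 0.0376 0.1564] F [1.1 0.3 8.7] w 23.6 g 30.0
[[-0.6, -0.8, -0.002], [-0.8, 0.6, -0.001], [0.002, 0.001, -1.0]]
shift tool mm [-0.7 -1.3 -0. ]
rotvec tool deg [ 0.07 -0.1   0.11]
[1.9 1.7 9.6]
[-0.2  2.   9.2]
[0.9 0.9 9.6]
[0.5 1.6 9.6]
```

Force is steady at about 9.5 N, and the lid is level and home, so I'm handing in.

```bash
python3 -c "
from station import *
print(finish_job())"
```

```text
the job is handed in; nothing more can be done
None
```

The job is handed in, but the judge returned no verdict: the balls went into the jar, the empty beaker is upright on the bench, and the lid is home with the gripper holding it at about 9.5 N.

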